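# Pack the soldering boards in their locking carrier

## Task

Pack up the jeweller's soldering boards: slide the carrier's red grip fully open to its end stop, then pile all the white boards squarely on the carrier's black pad, every one flush with the pad, and lay the blue cover plate squarely on top of them. Finally slide the red grip fully home to its other end stop, so that the keeper bar stands over the pile, and leave the jar, the dish and the hammer where they are.

Things in the scene. Friction and masses are not known exactly. Their poses are not given: they have to be found in the camera images.
- carrier: grey base plate fixed to the bench, 8 mm thick, with a black pad 100 (x) x 60 (y) mm, its top 16 mm above the bench. Origin on the bench under the pad's centre; x along the pad's long side to the rail, y along the rail in the keeper's opening direction, z up. The plate covers x -72 to 118, y -45 to 205 mm; the rail lies at x = 85 mm, 22 mm wide, top 24 mm above the bench
- pad (a point): centre of the top of the carrier's black pad, 16 mm above the bench; same axes as the carrier
- keeper (a joint): position of the sliding keeper in m along the carrier's y: 0 = fully home (locked, its bar over the middle of the pad), 0.16 = fully open against the other stop, clear of the pile. Stays where it is left; sliding friction about 3 N, no spring and no catch
- keeper_grip (a point): centre of the top of the keeper's red grip, 160 mm above the bench: a block 36 (carrier x) x 24 (carrier y) x 42 mm tall on a steel post (28 x 30 mm). From the grip's foot (118 mm up) a steel keeper bar, 18 mm wide, 12 mm thick, underside 106 mm above the bench, runs 110 mm towards carrier -x. It moves with the keeper; at home it is at carrier x 85, y 0 mm
- board1: white ceramic soldering board, a flat block 100 (own x) x 60 (own y) x 14 mm (z), about 0.13 kg, with two faint grey scorch spots on top; origin at the centre of its underside. Between three and five boards are present, lying flat on the bench
- board2: white ceramic soldering board, a flat block 100 (own x) x 60 (own y) x 14 mm (z), about 0.13 kg, with two faint grey scorch spots on top; origin at the centre of its underside. Between three and five boards are present, lying flat on the bench
- board3: white ceramic soldering board, a flat block 100 (own x) x 60 (own y) x 14 mm (z), about 0.13 kg, with two faint grey scorch spots on top; origin at the centre of its underside. Between three and five boards are present, lying flat on the bench
- board4: white ceramic soldering board, a flat block 100 (own x) x 60 (own y) x 14 mm (z), about 0.13 kg, with two faint grey scorch spots on top; origin at the centre of its underside. Between three and five boards are present, lying flat on the bench
- board5: white ceramic soldering board, a flat block 100 (own x) x 60 (own y) x 14 mm (z), about 0.13 kg, with two faint grey scorch spots on top; origin at the centre of its underside. Between three and five boards are present, lying flat on the bench
- cover: blue-painted aluminium cover plate, a plain slab 100 (own x) x 60 (own y) x 14 mm (z), about 0.2 kg; origin at the centre of its underside
- jar: bystander: amber glass jar with a black cap, 60 mm across, 75 mm tall; origin at the centre of its underside
- dish: bystander: small white ceramic bowl, 90 mm across, 30 mm tall; origin at the centre of its underside
- hammer: bystander: hammer 220 mm long lying on the bench beyond the boards; origin under the middle of its length
Not all that is in view belongs to the job. What is shaped like the board5 but purple is not meant. There is more than one size of the cover; the one meant has the size given above.

How it is judged (in metres and radians):
On the way, in this order (a step that is already met when the one before it is completed fails the run):
1. the red grip is slid fully open, to within 4 mm of its end stop (value of joint keeper above 0.156 m), for 0.2 s.
2. all the boards present are piled squarely on the pad (centres within 8 mm, within 7 degrees, flat) (horizontal distance between each of board1, board2, board3, board4, board5 and pad below 0.008 m and angle between the x axis of each of board1, board2, board3, board4, board5 and the x axis of carrier, either way round below 0.12 rad and angle between each of board1, board2, board3, board4, board5's own z axis and vertical below 0.08 rad), for 0.2 s.
3. the cover plate lies squarely on top of the pile (horizontal distance between cover and pad below 0.008 m and angle between the x axis of cover and the x axis of carrier, either way round below 0.12 rad and angle between cover's own z axis and vertical below 0.08 rad and z of cover in the frame of board1 above 0.008 m and z of cover in the frame of board2 above 0.008 m and z of cover in the frame of board3 above 0.008 m and z of cover in the frame of board4 above 0.008 m and z of cover in the frame of board5 above 0.008 m and linear speed of cover below 0.02 m/s), for 0.2 s.
4. the red grip is slid fully home, to within 4 mm of its stop (value of joint keeper below 0.004 m), for 0.2 s.
At the end, for the whole second after the job is handed in: All boards present lie flat in one pile, centres within 8 mm of the pad's centre and sides within 0.12 rad (7 degrees) of the pad's; the cover plate lies on top of them within the same tolerances; all at rest; the keeper within 4 mm of its home stop (all of step 2 and all of step 3 and linear speed of each of board1, board2, board3, board4, board5 below 0.02 m/s and value of joint keeper below 0.004 m); the robot touches nothing.
It fails at once if the jar, the dish or the hammer is moved by more than 30 mm (distance of any of jar, dish, hammer from where it was at the start of the episode above 0.03 m).
Of board1, board2, board3, board4, board5 only 3 to 5 are there at a start; the rules pass over those that are not, and their reading is None.
At some moment in a run one of board1, board2, board3, board4, board5, cover may be knocked a few centimetres aside while the robot is not near it.
Once in a run the grip may slacken for a moment while it holds something.
It also fails if it takes over 210 s, if anything falls off the work surface, if the arm or the gripper's body presses on something with over 40 N, if the wrist force passes 120 N, or if a joint passes its speed limit or range.

## Robot

A 6-joint arm with a two-finger parallel gripper is mounted at the origin on the work surface. World frame = base frame: x ahead of the robot, y to its left, z up, the work surface at z = 0. Lengths are in mm, angles in rad, forces in N, time in s.
With the tool pointing down it reaches from about 350 to 875 mm from the base axis. Payload 4.2 kg.
Tool frame: the origin (TCP) lies between the finger pads; the fingertips stand 11 mm ahead of it and the grasp point (between the pads) lies 8 mm behind it; z points along the fingers, y is the direction in which the jaws open and shut (so a half turn about z gives the same grasp; the last joint's range is limited). The gripper opens to 85 mm and grips with 20 to 120 N. Pads are 22 mm wide; open, the fingers measure 114 mm over their backs; the gripper's body (76 mm by 85 mm) begins 54 mm behind the grasp point. The pads swing forward as they close: fully open they stand 13 mm farther back than shut.
Start: joints at [0.259, 0.385, 0.008, 0, -1.194, -0.259], TCP at [624.979, 0.025, 242.312] pointing down, gripper open.
Joint ranges: [-3.14, 3.14], [-1.21, 2.06], [-1.07, 1.41], [-3.16, 2.05], [-2.99, -0.16], [-3.1, 3.1]. Speed limits (rad/s): [2.79, 2.79, 3.14, 3.14, 3.14, 3.14].

## Interface

Orientations are given as a unit quaternion [x, y, z, w].
In Python, from bench import * gives the robot as it stands. The module is installed in compiled form; this text tells all that it offers.
- The arm moves only by the tool drive_tool, never from a script. Its argument "increments" is a list of rows, each a list of 3 entries, a list of its own where there are three numbers: the gripper command: -1 is shut, 1 is fully open, values between are in proportion, then the shift along the tool's x, y, z scaled (see below), then the turn about the tool's z scaled (see below). In form: [[hand, [tx, ty, tz], turn], ...]. A call has 1 to 20 rows; each row shifts and turns the commanded pose from where the row before left it, along the tool's axes as they then stand; what a row does not reach is not made up. The controller multiplies each number of a shift by 0.3 m and each number of a turn by 2 rad. A row lasts 1/8 s, in which the tool goes at most 62.5 mm and 10.7 degrees, less where a joint would pass 70% of its speed; a pose out of reach is approached as far as the arm can. A call with a number of a shift or a turn outside -1 to 1 is refused whole. A call with a gripper value outside its range is refused whole. The fingers move at their own pace and stop on an object; the grip force is fixed at half the most. Time passes only in rows, so rows that do not move let the fingers close. It gives the time, the measured TCP pose, the force and the opening at its end, in the units of the state.
- read_state(): the state, without advancing time (a new reading comes with each control period).
- get_image(name): name is "scene" or "side" or "wrist"; returns the picture (420x560x3 uint8, red, green, blue); there is no depth.
- calibration(name): a dict with "fovy" (degrees; the focal length in pixels is half the picture's height over the tangent of half this angle, whatever the lens; pixels are square), "cx", "cy" (the principal point, pixels), "R" (3x3) and "t" (3): a world point X has camera coordinates R X + t. Camera axes: x right, y down, z forward; pixel columns grow to the right and rows downward; lengths in mm; the calibration is good to about 2 mm. A picture is of the moment at which its call begins: read the wrist's pose just before it. calibration takes no time and is no camera call; for the wrist camera it gives the pose at the moment of the call.
- job_done(): hands the job in, once; it reports no verdict.
The state is a dict: "clock": time; "joints": joint angles; "joint_vel": joint speeds; "joint_efforts": joint torques, N m; "position": TCP position; "ee_rot": TCP orientation; "contact_force": force on the tool from outside, world axes, zero at the start; "wrist_torque": the same for the moment, N m; "gripper_width": finger opening in mm.
Only numpy, scipy, OpenCV 4.12 (cv2) and the standard library are available. Lean on these libraries where they do the work, as an engineer would, in place of code of your own. Each camera call takes 0.05 s, during which the arm holds its last target.

## Working session

There is one attempt and no reset: what is moved stays moved. The work goes in short steps, Python scripts to look and compute and a tool call to move; the robot and the scene stay as the last step left them, time stands still between calls to the robot, and variables do not carry over. Pictures are saved under pics/ and viewed, and the job is handed in when it is done.

Besides the shell and the picture viewer there is one more tool, called after ">>>" by a JSON object that holds its "fn" and its "kwargs", one argument or row to a line. drive_tool: Moves the arm, as the interface text tells. Shifts and turns lie within -1 to 1; 1 stands for 0.3 m of shift or 2 rad of turn. Its arguments: {"type":"object","properties":{"increments":{"type":"array"}},"required":["increments"]}

```bash
mkdir -p pics; python3 - <<'E'
from bench import *
import cv2
s=read_state();print(s)
for n in ["scene","side","wrist"]:
    c=calibration(n);print(n,c)
    cv2.imwrite(f"pics/{n}0.png",get_image(n)[:,:,::-1])
E
```

```text
{'clock': 0.0, 'joints': array([ 2.58614005e-01,  3.85538395e-01,  6.58064896e-03, -5.20335719e-04,
       -1.19396877e+00, -2.58589108e-01]), 'joint_vel': array([ 0.00042445,  0.00054568, -0.00087896, -0.00167712, -0.00195214,
       -0.00102084]), 'joint_efforts': array([-9.55001960e-04, -3.92286408e+01,  1.88399577e+01,  4.18616563e+00,
       -4.72148502e-03,  8.27910434e-07]), 'position': array([6.24424501e+02, 3.06337442e-02, 2.41211663e+02]), 'ee_rot': array([-0.70704728,  0.70716543,  0.00074452, -0.00079912]), 'contact_force': array([ 0.83165403,  1.1860884 , -0.53844662]), 'wrist_torque': array([ 0.05042947, -0.00723951,  0.00415616]), 'gripper_width': 84.96449926670533}
scene {'fovy': 47.66154619666158, 'cx': 289.39330037953863, 'cy': 206.92402774548552, 'R': array([[-0.05673336,  0.99814873, -0.0219188 ],
       [ 0.53741299,  0.01202885, -0.84323341],
       [-0.8414087 , -0.05961891, -0.53710053]]), 't': array([  45.35568284, -160.77310365, 1792.51173566])}
side {'fovy': 52.14888011080357, 'cx': 278.16216122928984, 'cy': 200.67552422668356, 'R': array([[ 0.95232218, -0.30507615, -0.00331809],
       [-0.18932193, -0.58238684, -0.79055852],
       [ 0.23924814,  0.7534946 , -0.61237751]]), 't': array([-495.41608058,  172.02057727, 1180.79825022])}
wrist {'fovy': 59.111658163785734, 'cx': 282.033137462135, 'cy': 208.15190431168045, 'R': array([[-9.99998375e-01,  7.99708207e-04,  1.61586490e-03],
       [ 1.24852677e-03,  9.53732277e-01,  3.00654595e-01],
       [-1.30066657e-03,  3.00656124e-01, -9.53731725e-01]]), 't': array([624.38745431, -40.28410631, 380.80770328])}
```

View pics/scene0.png

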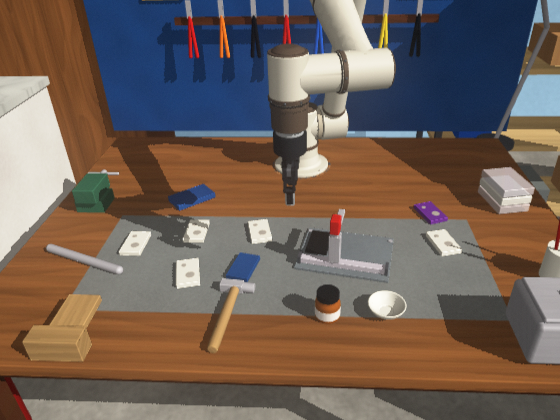

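View pics/side0.png

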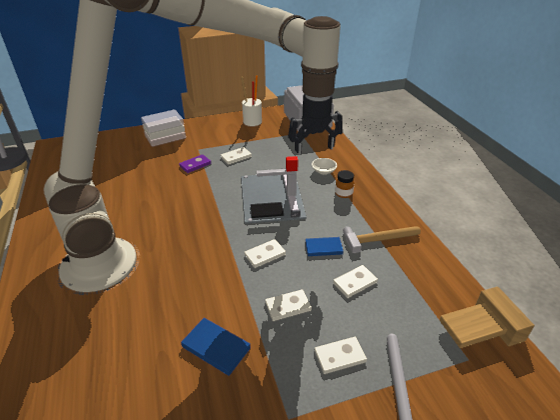

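View pics/wrist0.png

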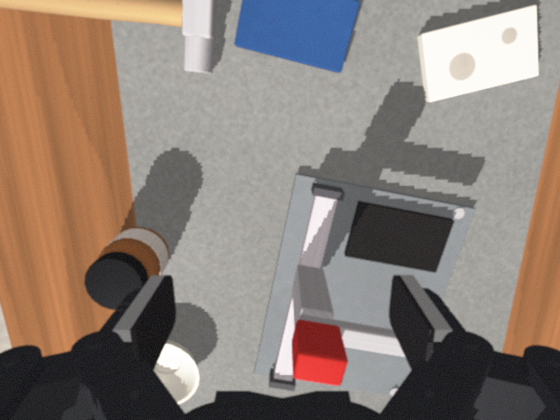

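```bash
cat > h.py <<'E'
from bench import *
import cv2, numpy as np
def K(c,shape=(420,560)):
    f=shape[0]/2/np.tan(np.radians(c['fovy'])/2)
    return np.array([[f,0,c['cx']],[0,f,c['cy']],[0,0,1.]])
def Hplane(c,z):  # maps (X,Y,1)->pixel
    R=np.array(c['R']);t=np.array(c['t'])
    return K(c)@np.column_stack([R[:,0],R[:,1],R[:,2]*z+t])
def pix2w(c,uv,z):
    q=np.linalg.inv(Hplane(c,z))@np.array([uv[0],uv[1],1.]);return q[:2]/q[2]
def w2pix(c,X):
    q=K(c)@(np.array(c['R'])@np.array(X,float)+np.array(c['t']));return q[:2]/q[2]
def rect(img,c,z,x0,x1,y0,y1,s=1.0):
    # output: col=(Y-y0)*s,row=(X-x0)*s
    A=np.array([[0,1/s,x0],[1/s,0,y0],[0,0,1.]])
    H=Hplane(c,z)@A
    return cv2.warpPerspective(img,np.linalg.inv(H),(int((y1-y0)*s),int((x1-x0)*s)))
def quads(img,c,z,lo,hi,x0,x1,y0,y1,s=1.0,amin=2500,amax=12000,save=None):
    r=rect(img,c,z,x0,x1,y0,y1,s); hsv=cv2.cvtColor(r,cv2.COLOR_RGB2HSV)
    m=cv2.inRange(hsv,np.array(lo),np.array(hi)); m=cv2.morphologyEx(m,cv2.MORPH_CLOSE,np.ones((int(15*s),)*2))
    m=cv2.morphologyEx(m,cv2.MORPH_OPEN,np.ones((int(9*s),)*2))
    cs,_=cv2.findContours(m,cv2.RETR_EXTERNAL,cv2.CHAIN_APPROX_NONE); out=[]
    for k in cs:
        a=cv2.contourArea(k)/s/s
        if amin<a<amax:
            (u,v),(w,h),_=cv2.minAreaRect(k); b=cv2.boxPoints(cv2.minAreaRect(k))/s
            P=b[:,::-1]+[x0,y0]
            e=[P[1]-P[0],P[2]-P[1]]; L=max(e,key=np.linalg.norm)
            out.append((P.mean(0).round(1),max(w,h)/s,min(w,h)/s,round(a),np.degrees(np.arctan2(L[1],L[0]))%180))
    if save: cv2.imwrite(save,np.hstack([r[:,:,::-1],cv2.cvtColor(m,cv2.COLOR_GRAY2BGR)]))
    return out
W=((0,0,170),(179,60,255)); B=((100,120,40),(125,255,255))
E
python3 - <<'E'
from h import *
for n in ["scene","side"]:
    im=cv2.imread(f"pics/{n}0.png")[:,:,::-1].copy();c=calibration(n)
    for nm,(lo,hi) in dict(W=W,B=B).items():
        print(n,nm)
        for q in quads(im,c,14,lo,hi,300,900,-600,600,save=f"pics/r{n}{nm}.png" if 0 else None): print(q[0],*[round(v,1) for v in q[1:]])
    cv2.imwrite(f"pics/r{n}.png",rect(im,c,14,300,900,-500,500,.8)[:,:,::-1])
c=calibration("wrist");im=cv2.imread("pics/wrist0.png")[:,:,::-1].copy()
cv2.imwrite("pics/rw.png",rect(im,c,16,400,850,-200,200,1.5)[:,:,::-1])
print(pix2w(c,(320,352),160),pix2w(c,(400,237),16))
E
```

```text
scene W
[743.7 225.3] 94.5 76.3 5020 160.5
[ 647.4 -278. ] 119.7 61.2 6877 14.4
[602.5 176.8] 117.1 31.9 3159 78.5
[ 522.5 -462. ] 119.0 68.0 7680 0.0
[493.9 422.1] 121.0 65.2 6931 11.9
[ 456.2 -296.8] 118.4 63.6 6135 0.8
[ 453.2 -107.5] 123.0 61.3 6995 13.4
scene B
[ 618.4 -134.1] 105.2 63.9 6254 166.8
side W
[ 640.6 -280.2] 101.4 62.3 6033 14.0
[ 514.5 -465.1] 100.5 61.0 5946 178.8
[487.3 419.4] 103.4 65.6 6238 16.2
[ 460.5 -299. ] 77.0 60.0 3790 0.0
[ 445.4 -109.6] 101.1 62.7 6024 13.7
side B
[ 609.5 -141.5] 100.5 70.6 6730 166.5
[598.55515218  95.4209983 ] [501.82949602  68.04707541]
```

View pics/rside.png

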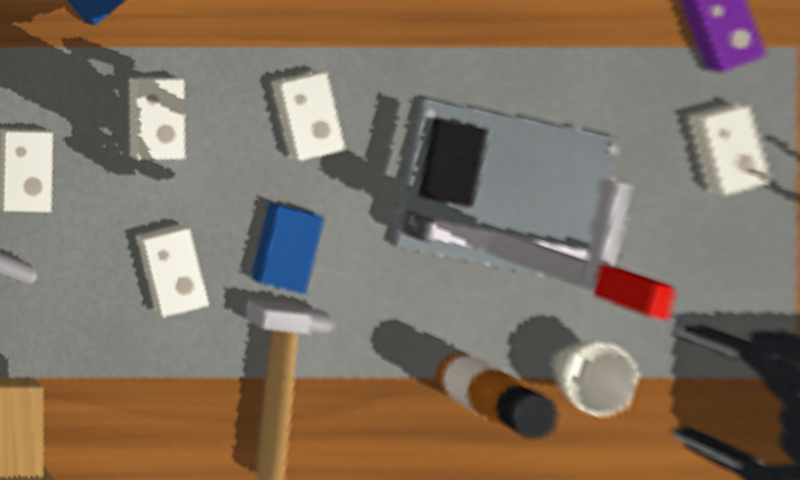

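View pics/rscene.png

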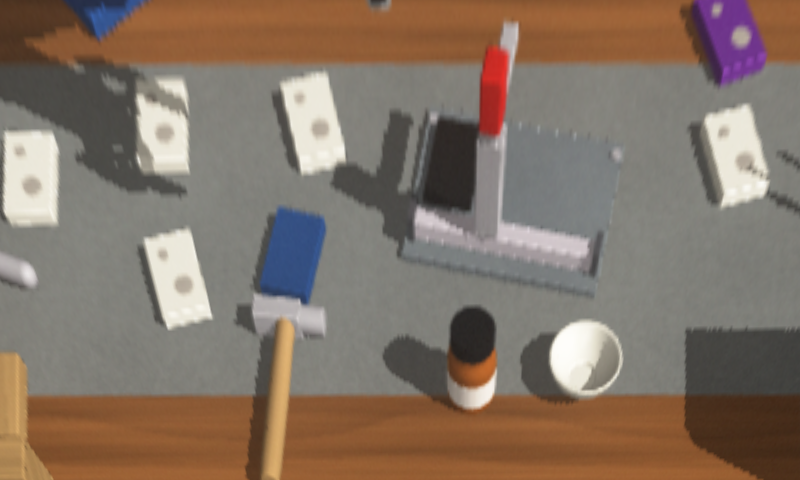

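View pics/rw.png

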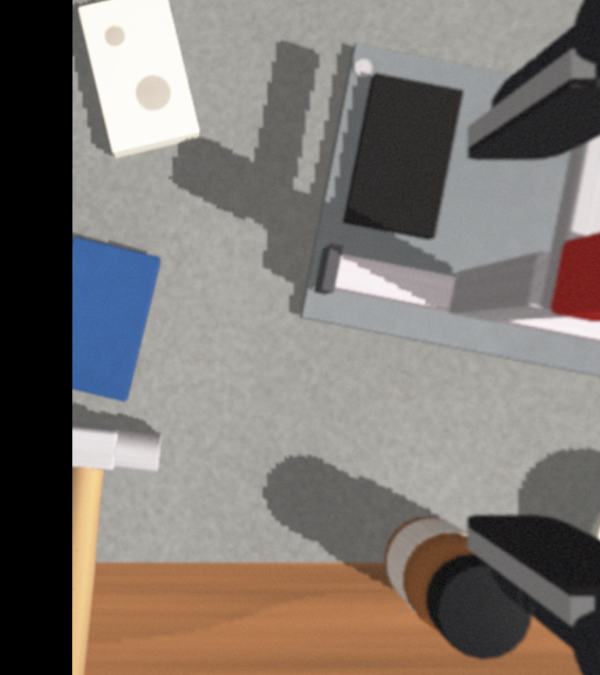

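>>> {"fn": "drive_tool", "kwargs": {
  "increments": [
    [1,[-0.16,0.043,0],0],
    [1,[-0.16,0.043,0],0],
    [1,[0,0,0],0.09],
    [1,[0,0,0],0.09],
    [1,[0,0,0],0.09],
    [1,[0,0,0],0.09],
    [1,[0,0,0],0.09],
    [1,[0,0,0],0.09],
    [1,[0,0,0],0.09],
    [1,[0,0,0],0.09],
    [1,[0,0,0],0.09],
    [1,[0,0,0],0.073],
    [1,[0,0,0],0]
  ]
}}

```text
clock: 1.78
position: [599.0, 96.0, 241.9]
ee_rot: [0.097, 0.995, -0.0, -0.0]
contact_force: [0.3, -0.2, -0.0]
gripper_width: 85.4
```

```bash
cat >> h.py <<'E'
from scipy.spatial.transform import Rotation as Rn
PAD=np.array([504.2,69.7]);CA=-11.2
def st():
    s=read_state();M=Rn.from_quat(s['ee_rot']).as_matrix()
    print('t',round(s['clock'],2),'p',s['position'].round(1),'yang',np.degrees(np.arctan2(M[1,1],M[0,1])).round(2),'zz',M[:,2].round(3),'F',s['contact_force'].round(1),'w',round(s['gripper_width'],1),'j',s['joints'].round(2));return s,M
def delta(tx,ty,tz,yang=None):
    """units for moves to target TCP (mm), jaw-axis angle yang deg (mod 180)"""
    s,M=st(); d=M.T@(np.array([tx,ty,tz])-s['position'])
    print('shift units (cur frame)',(d/300).round(4),'mm',d.round(1))
    if yang is not None:
        a=np.degrees(np.arctan2(M[1,1],M[0,1])); t=-((yang-a+90)%180-90); print('turn deg',round(t,2),'units',round(np.radians(t)/2,4))
        b=np.radians(a-t); y=np.array([np.cos(b),np.sin(b),0]);z=np.array([0,0,-1.]);x=np.cross(y,z)
        M2=np.column_stack([x,y,z]);d2=M2.T@(np.array([tx,ty,tz])-s['position']);print('shift units (after turn)',(d2/300).round(4))
def snap(n,fn):
    im=get_image(n);cv2.imwrite('pics/'+fn,im[:,:,::-1]);return im
E
python3 - <<'E'
from h import *
s,M=st();c=calibration('wrist');im=snap('wrist','w1.png')
print(c['R'],c['t'])
E
```

```text
t 1.77 p [599.   96.  241.9] yang 78.91 zz [-0.001 -0.    -1.   ] F [ 0.3 -0.2 -0. ] w 85.4 j [ 0.43  0.35 -0.04 -0.   -1.18 -2.19]
[[ 1.92985118e-01  9.81201661e-01 -2.10624398e-04]
 [ 9.35902629e-01 -1.84011116e-01  3.00376727e-01]
 [ 2.94691387e-01 -5.81653620e-02 -9.53820621e-01]] [-210.02491662 -582.40024559  209.73474293]
```

View pics/w1.png

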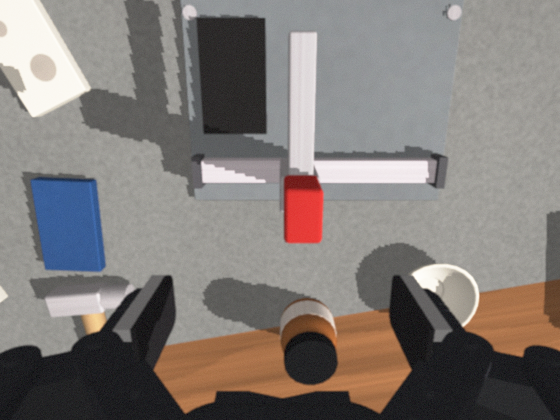

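```bash
python3 - <<'E'
from h import *
c=calibration('wrist')
P=[pix2w(c,p,16) for p in [(200,18),(266,17),(266.5,133),(204,133)]]
print(np.round(P,1),np.mean(P,0)); 
for q in [(289,190),(321,190),(322,241),(287,241)]: print(pix2w(c,q,160))
g=pix2w(c,(305,215.5),160);print(g)
a=np.radians(CA);X=np.array([np.cos(a),np.sin(a)]);Y=np.array([-X[1],X[0]])
for p in (np.mean(P,0),PAD): print((g-p)@X,(g-p)@Y, p+85*X+160*Y)
E
```

```text
[[449.8  52.3]
 [460.2 109.2]
 [558.1  89.2]
 [546.6  30.6]] [503.66575515  70.30833415]
[579.88038403 104.28779389]
[583.56592564 123.1120581 ]
[616.24564033 118.41279201]
[612.03519472  96.90463825]
[597.60737447 110.89561797]
84.26907103593977 58.06099478532593 [618.12443955 210.75123915]
83.62684140850695 58.55397460055727 [618.6586844 210.142905 ]
```

>>> {"fn": "drive_tool", "kwargs": {
  "increments": [
    [1,[0.014,0.048,0],0],
    [1,[0,0,0.17],0],
    [1,[0,0,0.16],0],
    [-1,[0,0,0],0],
    [-1,[0,0,0],0],
    [-1,[0,0,0],0],
    [-1,[0,0,0],0],
    [-1,[0,0,0],0],
    [-1,[0,0,0],0]
  ]
}}

```text
clock: 2.95
position: [599.1, 111.2, 146.0]
ee_rot: [0.097, 0.995, 0.001, 0.002]
contact_force: [-1.5, 0.1, 6.2]
gripper_width: 23.2
```

>>> {"fn": "drive_tool", "kwargs": {
  "increments": [
    [-1,[0,0.06,0],0],
    [-1,[0,0.06,0],0],
    [-1,[0,0.06,0],0],
    [-1,[0,0.06,0],0],
    [-1,[0,0.06,0],0],
    [-1,[0,0,0],0]
  ]
}}

```text
clock: 3.7
position: [616.8, 201.2, 146.1]
ee_rot: [0.097, 0.995, 0.002, 0.002]
contact_force: [-1.6, 3.5, 6.5]
gripper_width: 23.1
```

>>> {"fn": "drive_tool", "kwargs": {
  "increments": [
    [-1,[0,0.013,0],0],
    [-1,[0,0.013,0],0],
    [-1,[0,0,0],0]
  ]
}}

```text
clock: 4.08
position: [617.9, 207.0, 146.1]
ee_rot: [0.097, 0.995, 0.001, 0.002]
contact_force: [0.1, -0.5, 5.5]
gripper_width: 23.4
```

>>> {"fn": "drive_tool", "kwargs": {
  "increments": [
    [-1,[0,0.01,0],0],
    [-1,[0,0.01,0],0],
    [-1,[0,0,0],0]
  ]
}}

```text
clock: 4.45
position: [618.3, 209.3, 146.0]
ee_rot: [0.098, 0.995, -0.002, 0.0]
contact_force: [-1.0, -11.5, 6.7]
gripper_width: 22.9
```

>>> {"fn": "drive_tool", "kwargs": {
  "increments": [
    [1,[0,-0.01,0],0],
    [1,[0,0,0],0],
    [1,[0,0,0],0],
    [1,[0,0,0],0],
    [1,[0,0,-0.17],0],
    [1,[0,0,-0.17],0]
  ]
}}

```text
clock: 5.2
position: [617.2, 210.0, 245.8]
ee_rot: [0.097, 0.995, -0.001, -0.001]
contact_force: [1.3, 1.0, 0.9]
gripper_width: 85.6
```

```bash
python3 - <<'E'
from h import *
delta(487,419,240,106)
im=snap('side','s2.png');c=calibration('side')
for q in quads(im,c,14,*W,300,900,-600,600): print(q[0],*[round(v,1) for v in q[1:]])
snap('scene','sc2.png')
E
```

```text
t 5.2 p [617.2 210.  245.8] yang 78.84 zz [-0.001 -0.001 -1.   ] F [1.3 1.  0.9] w 85.6 j [ 0.58  0.43  0.09  0.   -1.23 -2.34]
shift units (cur frame) [0.5605 0.5996 0.0193] mm [168.1 179.9   5.8]
turn deg -27.16 units -0.237
shift units (after turn) [0.2251 0.7893 0.0194]
[ 640.6 -280.2] 101.4 62.3 6042 14.0
[600.  105.1] 136.3 24.7 2692 78.7
[ 514.5 -465.1] 100.4 61.1 5956 178.7
[487.1 419.8] 103.8 65.7 6278 15.3
[ 449.  -299.5] 100.0 61.0 5926 0.0
```

View pics/sc2.png

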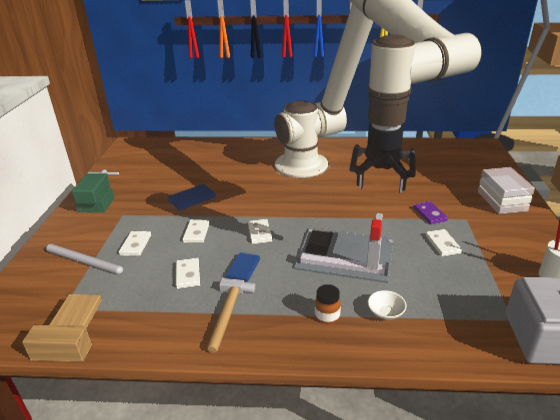

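>>> {"fn": "drive_tool", "kwargs": {
  "increments": [
    [1,[0.112,0.12,0],0],
    [1,[0.112,0.12,0],0],
    [1,[0.112,0.12,0],0],
    [1,[0.112,0.12,0],0],
    [1,[0.112,0.12,0],0],
    [1,[0,0,0.02],-0.08],
    [1,[0,0,0],-0.08],
    [1,[0,0,0],-0.077],
    [1,[0,0,0],0],
    [1,[0,0,0],0]
  ]
}}

```text
clock: 6.55
position: [487.4, 419.1, 239.1]
ee_rot: [-0.138, 0.99, -0.0, -0.0]
contact_force: [-0.1, -0.1, 0.6]
gripper_width: 85.5
```

```bash
cat >> h.py <<'E'
def look(fn,lo=W[0],hi=W[1],z=14,tz=60,tgt=None):
    s,M=st();c=calibration('wrist');im=snap('wrist',fn)
    x,y,_=s['position']
    best=None
    for q in quads(im,c,z,lo,hi,x-220,x+220,y-220,y+220,1.5,2500,8000):
        print(q[0],*[round(v,1) for v in q[1:]])
    return im,c
E
python3 - <<'E'
from h import *
look('w2.png')
E
```

```text
t 6.55 p [487.4 419.1 239.1] yang 105.85 zz [-0. -0. -1.] F [-0.1 -0.1  0.6] w 85.5 j [ 0.96  0.42  0.05 -0.   -1.2  -2.26]
[488.5 423.2] 101.0 61.1 5980 14.8
```

View pics/w2.png

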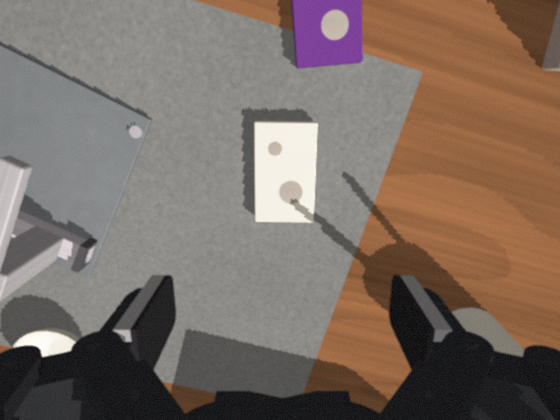

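>>> {"fn": "drive_tool", "kwargs": {
  "increments": [
    [1,[-0.007,0.012,0.2],0.009],
    [1,[0,0,0.2],0],
    [1,[0,0,0.2],0],
    [1,[0,0,0.1],0],
    [1,[0,0,0.05],0],
    [1,[0,0,0],0]
  ]
}}

```text
clock: 7.35
position: [488.6, 423.0, 13.9]
ee_rot: [-0.13, 0.992, -0.0, -0.0]
contact_force: [0.6, 0.4, -0.1]
gripper_width: 85.8
```

>>> {"fn": "drive_tool", "kwargs": {
  "increments": [
    [1,[0,0,0.006],0],
    [-1,[0,0,0],0],
    [-1,[0,0,0],0],
    [-1,[0,0,0],0],
    [-1,[0,0,0],0],
    [-1,[0,0,0],0]
  ]
}}

```text
clock: 8.1
position: [489.2, 423.9, 14.5]
ee_rot: [-0.13, 0.991, 0.001, 0.001]
contact_force: [-2.0, -0.3, 6.1]
gripper_width: 57.9
```

>>> {"fn": "drive_tool", "kwargs": {
  "increments": [
    [-1,[0,0,-0.1],0],
    [-1,[0,0,-0.2],0],
    [-1,[0,0,-0.2],0],
    [-1,[0,0,-0.17],0],
    [-1,[0,0,0],0]
  ]
}}

```text
clock: 8.72
position: [490.1, 424.8, 219.6]
ee_rot: [-0.13, 0.991, 0.004, 0.004]
contact_force: [-0.1, -0.1, -1.7]
gripper_width: 57.8
```

```bash
python3 - <<'E'
from h import *
delta(503.9,70,216,78.8)
snap('wrist','w3.png')
E
```

```text
t 8.72 p [490.1 424.8 219.6] yang 104.97 zz [ 0.007  0.009 -1.   ] F [-0.1 -0.1 -1.7] w 57.8 j [ 0.96  0.43  0.03  0.   -1.15 -2.27]
shift units (cur frame) [ 0.2611 -1.1546  0.0017] mm [  78.3 -346.4    0.5]
turn deg 26.17 units 0.2284
shift units (after turn) [-0.2749 -1.1513  0.012 ]
```

View pics/w3.png

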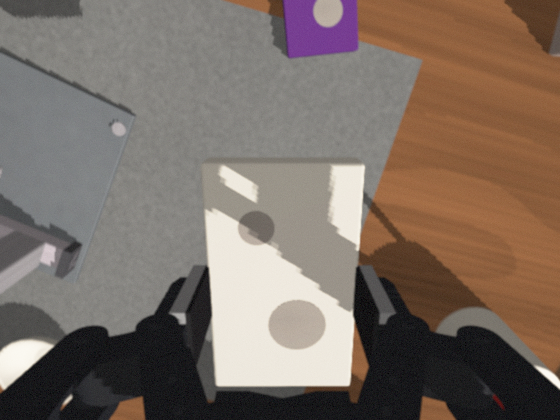

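>>> {"fn": "drive_tool", "kwargs": {
  "increments": [
    [-1,[0.022,-0.096,0],0],
    [-1,[0.044,-0.192,0],0],
    [-1,[0.044,-0.192,0],0],
    [-1,[0.044,-0.192,0],0],
    [-1,[0.044,-0.192,0],0],
    [-1,[0.044,-0.192,0],0],
    [-1,[0.022,-0.096,0],0],
    [-1,[0,0,0],0.076],
    [-1,[0,0,0],0.076],
    [-1,[0,0,0],0.076],
    [-1,[0,0,0],0],
    [-1,[0,0,0],0]
  ]
}}

```text
clock: 10.28
position: [500.5, 68.6, 212.5]
ee_rot: [0.096, 0.995, -0.0, -0.001]
contact_force: [-1.2, -0.8, -1.4]
gripper_width: 57.7
```

```bash
python3 - <<'E'
from h import *
delta(503.9,70,216,78.8)
snap('wrist','w4.png')
E
```

```text
t 10.28 p [500.5  68.6 212.5] yang 78.93 zz [-0.002 -0.001 -1.   ] F [-1.2 -0.8 -1.4] w 57.7 j [ 0.46  0.21 -0.32 -0.   -1.04 -2.22]
shift units (cur frame) [-0.01    0.0068 -0.0117] mm [-3.   2.  -3.5]
turn deg 0.13 units 0.0012
shift units (after turn) [-0.0101  0.0068 -0.0117]
```

View pics/w4.png

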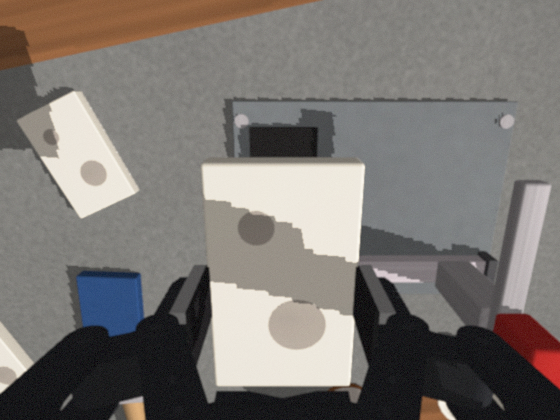

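>>> {"fn": "drive_tool", "kwargs": {
  "increments": [
    [-1,[-0.013,0.007,0.15],0],
    [-1,[0,0,0.2],0],
    [-1,[0,0,0.15],0],
    [-1,[0,0,0.06],0],
    [-1,[0,0,0.02],0],
    [-1,[0,0,0],0]
  ]
}}

```text
clock: 11.08
position: [505.7, 70.2, 39.7]
ee_rot: [0.097, 0.995, 0.0, 0.0]
contact_force: [0.0, -0.5, -1.4]
gripper_width: 57.7
```

>>> {"fn": "drive_tool", "kwargs": {
  "increments": [
    [-1,[0.003,0,0.015],0],
    [-1,[0,0,0.008],0],
    [-1,[0,0,0],0]
  ]
}}

```text
clock: 11.45
position: [504.5, 70.2, 32.9]
ee_rot: [0.097, 0.995, 0.0, 0.0]
contact_force: [0.8, 0.0, -0.9]
gripper_width: 57.9
```

>>> {"fn": "drive_tool", "kwargs": {
  "increments": [
    [-1,[0,0,0.006],0],
    [-1,[0,0,0],0]
  ]
}}

```text
clock: 11.7
position: [504.4, 70.2, 30.8]
ee_rot: [0.097, 0.995, -0.0, -0.0]
contact_force: [-0.0, -0.1, -0.6]
gripper_width: 57.9
```

>>> {"fn": "drive_tool", "kwargs": {
  "increments": [
    [-1,[0,0,0.003],0],
    [1,[0,0,0],0],
    [1,[0,0,0],0],
    [1,[0,0,0],0],
    [1,[0,0,-0.1],0],
    [1,[0,0,-0.2],0],
    [1,[0,0,-0.2],0],
    [1,[0,0,-0.15],0],
    [1,[0,0,0],0],
    [1,[0,0,0],0]
  ]
}}

```text
clock: 12.95
position: [503.8, 70.0, 224.2]
ee_rot: [0.098, 0.995, 0.0, -0.001]
contact_force: [0.3, -0.0, 0.0]
gripper_width: 85.6
```

```bash
python3 - <<'E'
from h import *
look('w5.png',z=30)
look('w5b.png',z=14)
delta(447,-109,240,103.7)
E
```

```text
t 12.95 p [503.8  70.  224.2] yang 78.79 zz [-0.001  0.    -1.   ] F [ 0.3 -0.   0. ] w 85.6 j [ 0.46  0.2  -0.3  -0.   -1.07 -2.22]
[592.4  90.2] 137.8 21.7 2586 78.7
[503.2  71.9] 100.4 60.5 4736 169.1
[444.6 -96. ] 96.1 63.3 5874 13.2
t 13.0 p [503.6  69.9 223.6] yang 78.8 zz [-0.003 -0.001 -1.   ] F [0.7 0.2 0.8] w 85.6 j [ 0.46  0.2  -0.3  -0.   -1.07 -2.22]
[600.6  91.7] 146.9 22.6 2872 78.8
[507.   71.3] 105.2 63.3 5217 169.0
[ 445.4 -108.4] 102.2 73.3 6608 13.6
t 13.05 p [503.6  69.9 223.3] yang 78.8 zz [-0.003 -0.001 -1.   ] F [-0.2 -0.1 -0.2] w 85.7 j [ 0.46  0.2  -0.3  -0.   -1.07 -2.22]
shift units (cur frame) [ 0.0695 -0.6217 -0.0543] mm [  20.8 -186.5  -16.3]
turn deg -24.9 units -0.2173
shift units (after turn) [ 0.3246 -0.5347 -0.0555]
```

View pics/w5.png

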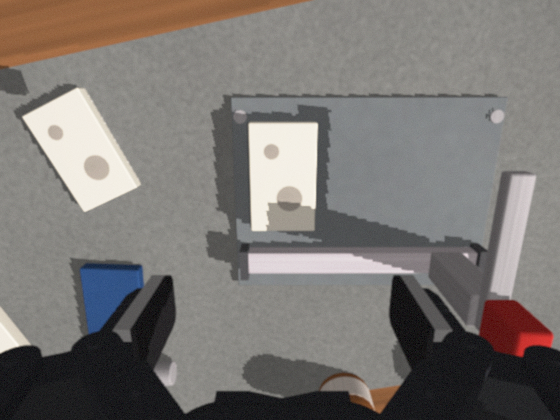

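>>> {"fn": "drive_tool", "kwargs": {
  "increments": [
    [1,[0.018,-0.155,-0.013],0],
    [1,[0.018,-0.155,-0.013],0],
    [1,[0.018,-0.155,-0.013],0],
    [1,[0.018,-0.155,-0.013],0],
    [1,[0,0,0],-0.073],
    [1,[0,0,0],-0.073],
    [1,[0,0,0],-0.072],
    [1,[0,0,0],0],
    [1,[0,0,0],0]
  ]
}}

```text
clock: 14.18
position: [447.0, -108.1, 239.8]
ee_rot: [-0.119, 0.993, 0.0, -0.001]
contact_force: [0.4, -0.7, -0.3]
gripper_width: 85.1
```

```bash
python3 - <<'E'
from h import *
look('w6.png')
E
```

```text
t 14.18 p [ 447.  -108.1  239.8] yang 103.69 zz [-0.002 -0.    -1.   ] F [ 0.4 -0.7 -0.3] w 85.1 j [ 0.12  0.1  -0.38 -0.   -1.09 -1.45]
[ 629.9 -279.2] 78.8 67.0 4434 12.5
[498.9  85.1] 83.4 66.6 4403 170.5
[ 449.6 -295.7] 100.0 64.7 6422 0.0
[ 428.9 -130.9] 100.4 61.1 5932 13.2
```

View pics/w6.png

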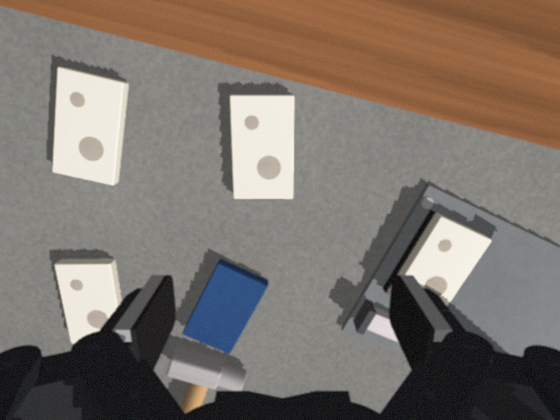

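```bash
python3 - <<'E'
from h import *
delta(428.9,-130.9,14,103.2)
c=calibration('wrist')
for p in [(442,216),(491,239),(440,305),(405,270)]: print(pix2w(c,p,30))
E
```

```text
t 14.22 p [ 447. -108.  240.] yang 103.71 zz [-0.001 -0.    -1.   ] F [-0.5 -0.9 -1.1] w 85.6 j [ 0.12  0.1  -0.38 -0.   -1.09 -1.45]
shift units (cur frame) [ 0.0759 -0.0598  0.7533] mm [ 22.8 -17.9 226. ]
turn deg 0.51 units 0.0044
shift units (after turn) [ 0.0763 -0.0604  0.7532]
[448.2911264  53.4145145]
[459.51761442 109.6561011 ]
[542.29217473  87.35027693]
[512.20351413  37.72410749]
```

>>> {"fn": "drive_tool", "kwargs": {
  "increments": [
    [1,[0.076,-0.06,0.15],0.005],
    [1,[0,0,0.2],0],
    [1,[0,0,0.2],0],
    [1,[0,0,0.14],0],
    [1,[0,0,0.06],0],
    [1,[0,0,0.008],0],
    [1,[0,0,0],0]
  ]
}}

```text
clock: 15.1
position: [430.0, -131.0, 13.6]
ee_rot: [-0.115, 0.993, -0.0, 0.0]
contact_force: [-0.0, -0.4, -0.9]
gripper_width: 85.2
```

>>> {"fn": "drive_tool", "kwargs": {
  "increments": [
    [-1,[0,0,0],0],
    [-1,[0,0,0],0],
    [-1,[0,0,0],0],
    [-1,[0,0,0],0],
    [-1,[0,0,0],0]
  ]
}}

```text
clock: 15.72
position: [430.2, -131.0, 14.7]
ee_rot: [-0.115, 0.993, -0.0, 0.001]
contact_force: [-2.1, 1.3, 8.5]
gripper_width: 57.6
```

>>> {"fn": "drive_tool", "kwargs": {
  "increments": [
    [-1,[0,0,-0.1],0],
    [-1,[0,0,-0.2],0],
    [-1,[0,0,-0.2],0],
    [-1,[0,0,-0.15],0],
    [-1,[0,0,0],0],
    [-1,[0,0,0],0]
  ]
}}

```text
clock: 16.48
position: [428.3, -130.8, 207.6]
ee_rot: [-0.115, 0.993, 0.0, -0.0]
contact_force: [0.3, 0.6, -1.4]
gripper_width: 57.8
```

```bash
python3 - <<'E'
from h import *
delta(505.1,69.2,216,78.8)
E
```

```text
t 16.48 p [ 428.3 -130.8  207.6] yang 103.18 zz [-0.001  0.001 -1.   ] F [ 0.3  0.6 -1.4] w 57.8 j [ 0.07  0.11 -0.46 -0.   -1.   -1.41]
shift units (cur frame) [-0.4014  0.5908 -0.0277] mm [-120.4  177.2   -8.3]
turn deg 24.38 units 0.2128
shift units (after turn) [-0.1217  0.7038 -0.028 ]
```

>>> {"fn": "drive_tool", "kwargs": {
  "increments": [
    [-1,[-0.05,0.074,0],0],
    [-1,[-0.1,0.148,0],0],
    [-1,[-0.1,0.148,0],0],
    [-1,[-0.1,0.148,0],0],
    [-1,[-0.05,0.074,0],0],
    [-1,[0,0,0],0.071],
    [-1,[0,0,0],0.071],
    [-1,[0,0,0],0.071],
    [-1,[0,0,0],0],
    [-1,[0,0,0],0]
  ]
}}

```text
clock: 17.73
position: [505.0, 69.1, 207.0]
ee_rot: [0.097, 0.995, -0.001, -0.001]
contact_force: [0.4, 0.6, -1.0]
gripper_width: 57.7
```

```bash
python3 - <<'E'
from h import *
delta(505.1,69.2,45.5,78.8)
E
```

```text
t 17.73 p [505.   69.1 207. ] yang 78.92 zz [-0.002 -0.001 -1.   ] F [ 0.4  0.6 -1. ] w 57.7 j [ 0.45  0.22 -0.32 -0.   -1.03 -2.22]
shift units (cur frame) [-0.0012  0.001   0.5383] mm [ -0.4   0.3 161.5]
turn deg 0.12 units 0.0011
shift units (after turn) [-1.000e-04  3.000e-04  5.383e-01]
```

>>> {"fn": "drive_tool", "kwargs": {
  "increments": [
    [-1,[0,0,0.15],0],
    [-1,[0,0,0.2],0],
    [-1,[0,0,0.12],0],
    [-1,[0,0,0.04],0],
    [-1,[0,0,0],0],
    [-1,[0,0,0],0]
  ]
}}

```text
clock: 18.48
position: [506.9, 69.9, 56.7]
ee_rot: [0.097, 0.995, 0.001, 0.002]
contact_force: [-0.1, -0.1, -2.0]
gripper_width: 57.6
```

>>> {"fn": "drive_tool", "kwargs": {
  "increments": [
    [-1,[0.006,-0.002,0.025],0],
    [-1,[0,0,0.01],0],
    [-1,[0,0,0],0],
    [-1,[0,0,0],0]
  ]
}}

```text
clock: 18.98
position: [503.6, 69.1, 44.9]
ee_rot: [0.097, 0.995, -0.0, -0.0]
contact_force: [-2.0, 0.5, 2.5]
gripper_width: 57.6
```

>>> {"fn": "drive_tool", "kwargs": {
  "increments": [
    [1,[0,0,0],0],
    [1,[0,0,0],0],
    [1,[0,0,0],0],
    [1,[0,0,-0.1],0],
    [1,[0,0,-0.2],0],
    [1,[0,0,-0.2],0],
    [1,[0,0,-0.15],0],
    [1,[0,0,0],0],
    [1,[0,0,0],0]
  ]
}}

```text
clock: 20.1
position: [503.0, 69.0, 239.0]
ee_rot: [0.098, 0.995, 0.0, -0.001]
contact_force: [0.2, 0.5, -0.4]
gripper_width: 85.3
```

```bash
python3 - <<'E'
from h import *
look('w7.png',z=44)
delta(449.5,-298,240,90)
im=snap('side','s3.png');c=calibration('side')
for q in quads(im,c,14,*W,300,900,-600,600): print(q[0],*[round(v,1) for v in q[1:]])
E
```

```text
t 20.1 p [503.  69. 239.] yang 78.79 zz [-0.001  0.    -1.   ] F [ 0.2  0.5 -0.4] w 85.3 j [ 0.46  0.19 -0.28 -0.   -1.11 -2.22]
[502.1  70.8] 100.6 60.5 5424 169.0
t 20.15 p [502.8  68.9 238.3] yang 78.8 zz [-0.003 -0.001 -1.   ] F [ 0.6 -0.4 -0.4] w 85.4 j [ 0.46  0.19 -0.28 -0.   -1.11 -2.22]
shift units (cur frame) [-0.0632 -1.2341 -0.0044] mm [ -19.  -370.2   -1.3]
turn deg -11.2 units -0.0978
shift units (after turn) [ 0.1778 -1.2228 -0.0057]
[ 640.5 -280.1] 101.4 62.1 5996 14.0
[599.9 104.6] 134.9 24.7 2643 78.7
[ 514.5 -465. ] 100.5 61.0 5922 178.8
[511.  105.5] 105.6 66.8 5973 169.7
[ 449.  -299.5] 100.0 61.0 6036 0.0
```

View pics/w7.png

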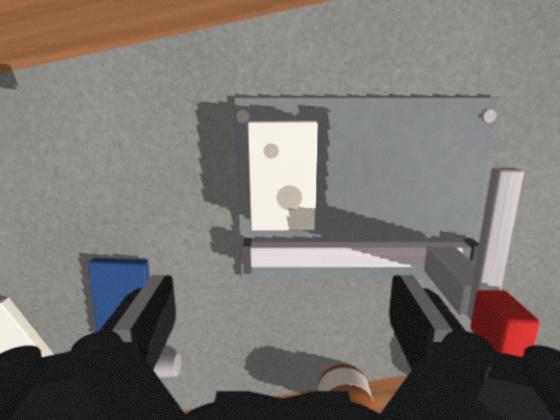

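>>> {"fn": "drive_tool", "kwargs": {
  "increments": [
    [1,[-0.009,-0.176,0],0],
    [1,[-0.009,-0.176,0],0],
    [1,[-0.009,-0.176,0],0],
    [1,[-0.009,-0.176,0],0],
    [1,[-0.009,-0.176,0],0],
    [1,[-0.009,-0.176,0],0],
    [1,[-0.009,-0.178,0],0],
    [1,[0,0,0],-0.049],
    [1,[0,0,0],-0.049],
    [1,[0,0,0],0],
    [1,[0,0,0],0]
  ]
}}

```text
clock: 21.58
position: [450.2, -297.5, 238.8]
ee_rot: [0.0, 1.0, 0.0, -0.001]
contact_force: [-0.1, 0.2, 0.1]
gripper_width: 85.1
```

```bash
python3 - <<'E'
from h import *
look('w8.png')
E
```

```text
t 21.57 p [ 450.2 -297.5  238.8] yang 89.98 zz [-0.002  0.    -1.   ] F [-0.1  0.2  0.1] w 85.1 j [-0.28  0.24 -0.21 -0.   -1.12 -1.29]
[ 634.5 -279.8] 85.9 62.0 4691 13.0
[ 515.1 -461.6] 100.5 64.3 6299 178.8
[ 449.9 -297.5] 99.3 60.0 5921 0.0
```

View pics/w8.png

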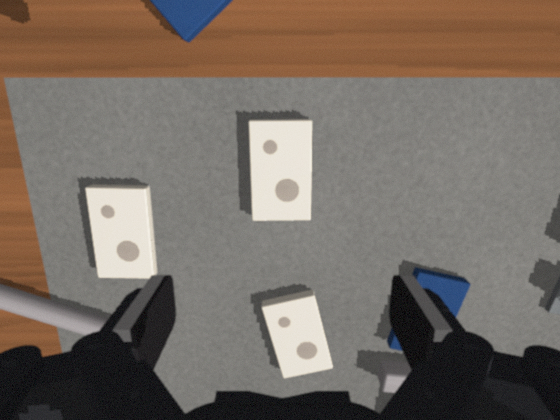

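>>> {"fn": "drive_tool", "kwargs": {
  "increments": [
    [1,[0.001,0,0.15],0],
    [1,[0,0,0.2],0],
    [1,[0,0,0.2],0],
    [1,[0,0,0.14],0],
    [1,[0,0,0.06],0],
    [1,[0,0,0.004],0],
    [1,[0,0,0],0]
  ]
}}

```text
clock: 22.5
position: [450.9, -297.8, 14.2]
ee_rot: [-0.001, 1.0, -0.0, 0.001]
contact_force: [0.2, 0.0, -0.0]
gripper_width: 85.3
```

>>> {"fn": "drive_tool", "kwargs": {
  "increments": [
    [-1,[0,0,0],0],
    [-1,[0,0,0],0],
    [-1,[0,0,0],0],
    [-1,[0,0,0],0],
    [-1,[0,0,0],0]
  ]
}}

```text
clock: 23.12
position: [451.0, -298.1, 15.3]
ee_rot: [-0.001, 1.0, -0.001, 0.001]
contact_force: [-1.1, 1.3, 6.3]
gripper_width: 58.0
```

>>> {"fn": "drive_tool", "kwargs": {
  "increments": [
    [-1,[0,0,-0.1],0],
    [-1,[0,0,-0.2],0],
    [-1,[0,0,-0.2],0],
    [-1,[0,0,-0.15],0],
    [-1,[0,0,0],0],
    [-1,[0,0,0],0]
  ]
}}

```text
clock: 23.88
position: [449.2, -297.2, 207.8]
ee_rot: [-0.0, 1.0, 0.001, -0.0]
contact_force: [0.2, -0.3, -3.0]
gripper_width: 57.3
```

```bash
python3 - <<'E'
from h import *
delta(505.1,69.2,216,78.8)
E
```

```text
t 23.88 p [ 449.2 -297.2  207.8] yang 90.01 zz [-0.001  0.001 -1.   ] F [ 0.2 -0.3 -3. ] w 57.3 j [-0.28  0.27 -0.26 -0.   -1.05 -1.29]
shift units (cur frame) [-0.1866  1.2212 -0.0259] mm [-56.  366.4  -7.8]
turn deg 11.21 units 0.0978
shift units (after turn) [ 0.0543  1.2342 -0.0273]
```

>>> {"fn": "drive_tool", "kwargs": {
  "increments": [
    [-1,[-0.013,0.087,0],0],
    [-1,[-0.027,0.175,0],0],
    [-1,[-0.027,0.175,0],0],
    [-1,[-0.027,0.175,0],0],
    [-1,[-0.027,0.174,0],0],
    [-1,[-0.027,0.174,0],0],
    [-1,[-0.026,0.174,0],0],
    [-1,[-0.013,0.087,0],0],
    [-1,[0,0,0],0.049],
    [-1,[0,0,0],0.049],
    [-1,[0,0,0],0],
    [-1,[0,0,0],0]
  ]
}}

```text
clock: 25.38
position: [505.4, 68.3, 207.3]
ee_rot: [0.097, 0.995, -0.001, -0.001]
contact_force: [-0.5, 0.7, -1.5]
gripper_width: 57.7
```

```bash
python3 - <<'E'
from h import *
delta(505.1,69.2,70,78.8)
snap('wrist','w9.png')
E
```

```text
t 25.38 p [505.4  68.3 207.3] yang 78.88 zz [-0.002 -0.001 -1.   ] F [-0.5  0.7 -1.5] w 57.7 j [ 0.45  0.22 -0.32 -0.   -1.03 -2.22]
shift units (cur frame) [0.0005 0.0032 0.4578] mm [  0.2   1.  137.3]
turn deg 0.08 units 0.0007
shift units (after turn) [0.0014 0.0027 0.4578]
```

View pics/w9.png

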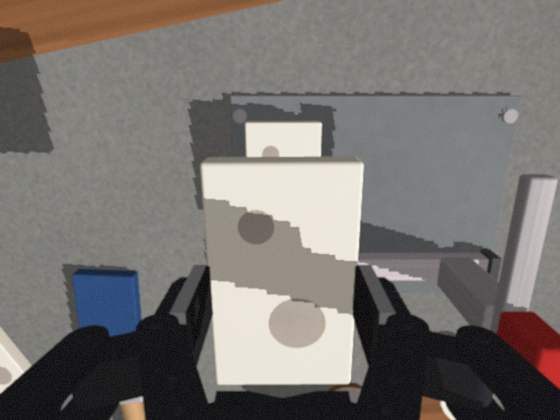

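>>> {"fn": "drive_tool", "kwargs": {
  "increments": [
    [-1,[0.004,0.003,0.15],0],
    [-1,[0,0,0.2],0],
    [-1,[0,0,0.08],0],
    [-1,[0,0,0.03],0],
    [-1,[0,0,0],0],
    [-1,[0,0,0],0]
  ]
}}

```text
clock: 26.18
position: [506.0, 70.1, 71.8]
ee_rot: [0.097, 0.995, 0.001, 0.001]
contact_force: [-0.4, 0.3, -1.4]
gripper_width: 57.6
```

>>> {"fn": "drive_tool", "kwargs": {
  "increments": [
    [-1,[0.002,-0.003,0.03],0],
    [-1,[0,0,0.008],0],
    [-1,[0,0,0],0],
    [-1,[0,0,0],0]
  ]
}}

```text
clock: 26.68
position: [503.8, 68.8, 59.4]
ee_rot: [0.097, 0.995, -0.0, -0.0]
contact_force: [-3.3, 0.2, 4.6]
gripper_width: 57.6
```

>>> {"fn": "drive_tool", "kwargs": {
  "increments": [
    [1,[0,0,0],0],
    [1,[0,0,0],0],
    [1,[0,0,0],0],
    [1,[0,0,-0.1],0],
    [1,[0,0,-0.2],0],
    [1,[0,0,-0.2],0],
    [1,[0,0,-0.1],0],
    [1,[0,0,0],0],
    [1,[0,0,0],0]
  ]
}}

```text
clock: 27.8
position: [503.4, 68.8, 238.0]
ee_rot: [0.098, 0.995, -0.0, -0.001]
contact_force: [-1.1, 0.2, -0.1]
gripper_width: 85.9
```

```bash
python3 - <<'E'
from h import *
look('w10.png',z=58)
delta(642,-279.5,240,104)
im=snap('side','s4.png');c=calibration('side')
for q in quads(im,c,14,*W,300,900,-600,600): print(q[0],*[round(v,1) for v in q[1:]])
E
```

```text
t 27.8 p [503.4  68.8 238. ] yang 78.79 zz [-0.002 -0.    -1.   ] F [-1.1  0.2 -0.1] w 85.9 j [ 0.46  0.19 -0.28 -0.   -1.1  -2.22]
t 27.85 p [503.3  68.7 237.5] yang 78.8 zz [-0.003 -0.001 -1.   ] F [-0.3  0.3 -0. ] w 85.5 j [ 0.46  0.19 -0.28 -0.   -1.1  -2.22]
shift units (cur frame) [-0.6789 -1.0488 -0.0087] mm [-203.7 -314.6   -2.6]
turn deg -25.2 units -0.2199
shift units (after turn) [-0.1678 -1.2381 -0.0084]
[ 640.5 -280.1] 101.4 62.1 6010 14.0
[599.9 104.6] 134.9 24.7 2647 78.7
[ 514.5 -465.1] 100.5 61.0 5942 178.8
[517.  123.5] 107.0 67.7 6672 169.7
```

View pics/s4.png

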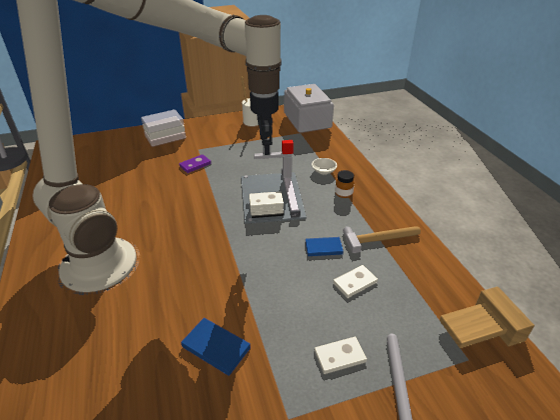

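>>> {"fn": "drive_tool", "kwargs": {
  "increments": [
    [1,[-0.097,-0.15,0],0],
    [1,[-0.097,-0.15,0],0],
    [1,[-0.097,-0.15,0],0],
    [1,[-0.097,-0.15,0],0],
    [1,[-0.097,-0.15,0],0],
    [1,[-0.097,-0.15,0],0],
    [1,[-0.097,-0.149,0],0],
    [1,[0,0,0],-0.074],
    [1,[0,0,0],-0.073],
    [1,[0,0,0],-0.073],
    [1,[0,0,0],0],
    [1,[0,0,0],0]
  ]
}}

```text
clock: 29.4
position: [642.8, -279.2, 237.9]
ee_rot: [-0.121, 0.993, 0.0, -0.001]
contact_force: [0.6, 0.1, 0.4]
gripper_width: 85.6
```

```bash
python3 - <<'E'
from h import *
im=cv2.imread('pics/s4.png')[:,:,::-1].copy();c=calibration('side')
for q in quads(im,c,58,*W,400,600,0,180): print('pile',q[0],*[round(v,1) for v in q[1:]])
look('w11.png')
E
```

```text
pile [501.5  68.2] 101.7 64.1 5992 169.1
t 29.4 p [ 642.8 -279.2  237.9] yang 103.91 zz [-0.002  0.    -1.   ] F [0.6 0.1 0.4] w 85.6 j [-0.18  0.52  0.22 -0.   -1.27 -1.15]
[ 641.4 -278.1] 100.7 61.3 5983 14.0
```

View pics/w11.png

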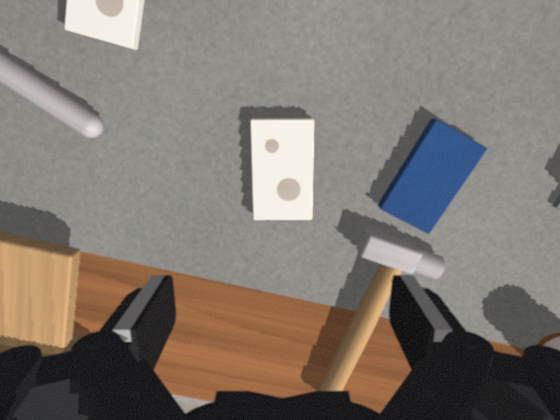

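View pics/w10.png

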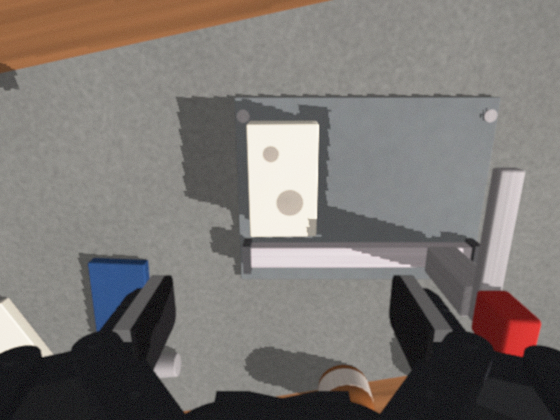

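>>> {"fn": "drive_tool", "kwargs": {
  "increments": [
    [1,[0.006,0.005,0.15],0],
    [1,[0,0,0.2],0],
    [1,[0,0,0.2],0],
    [1,[0,0,0.14],0],
    [1,[0,0,0.056],0],
    [1,[0,0,0.004],0],
    [1,[0,0,0],0]
  ]
}}

```text
clock: 30.32
position: [642.4, -278.6, 16.3]
ee_rot: [-0.122, 0.992, -0.001, 0.002]
contact_force: [0.9, 0.8, 0.3]
gripper_width: 85.2
```

>>> {"fn": "drive_tool", "kwargs": {
  "increments": [
    [-1,[0,0,0],0],
    [-1,[0,0,0],0],
    [-1,[0,0,0],0],
    [-1,[0,0,0],0],
    [-1,[0,0,0],0]
  ]
}}

```text
clock: 30.95
position: [642.2, -278.6, 16.7]
ee_rot: [-0.122, 0.992, -0.001, 0.002]
contact_force: [-0.7, 1.1, 6.0]
gripper_width: 57.2
```

>>> {"fn": "drive_tool", "kwargs": {
  "increments": [
    [-1,[0,0,-0.1],0],
    [-1,[0,0,-0.2],0],
    [-1,[0,0,-0.2],0],
    [-1,[0,0,-0.15],0],
    [-1,[0,0,0],0],
    [-1,[0,0,0],0]
  ]
}}

```text
clock: 31.7
position: [639.9, -277.7, 208.0]
ee_rot: [-0.122, 0.993, 0.001, -0.001]
contact_force: [0.0, -1.1, -3.1]
gripper_width: 57.5
```

```bash
python3 - <<'E'
from h import *
delta(505.1,69.2,216,78.8)
E
```

```text
t 31.7 p [ 639.9 -277.7  208. ] yang 104.0 zz [-0.002  0.002 -1.   ] F [ 0.  -1.1 -3.1] w 57.5 j [-0.18  0.53  0.16 -0.   -1.2  -1.15]
shift units (cur frame) [ 0.1564  1.2308 -0.0242] mm [ 46.9 369.2  -7.3]
turn deg 25.2 units 0.2199
shift units (after turn) [ 0.6654  1.0471 -0.0268]
```

>>> {"fn": "drive_tool", "kwargs": {
  "increments": [
    [-1,[0.011,0.088,0],0],
    [-1,[0.022,0.176,0],0],
    [-1,[0.022,0.176,0],0],
    [-1,[0.023,0.176,0],0],
    [-1,[0.023,0.176,0],0],
    [-1,[0.022,0.176,0],0],
    [-1,[0.022,0.175,0],0],
    [-1,[0.011,0.088,0],0],
    [-1,[0,0,0],0.074],
    [-1,[0,0,0],0.073],
    [-1,[0,0,0],0.073],
    [-1,[0,0,0],0],
    [-1,[0,0,0],0]
  ]
}}

```text
clock: 33.33
position: [505.4, 68.5, 208.0]
ee_rot: [0.096, 0.995, -0.001, -0.001]
contact_force: [0.2, -0.3, -1.2]
gripper_width: 57.1
```

```bash
python3 - <<'E'
from h import *
delta(505,69.2,85,78.8)
snap('wrist','w12.png')
E
```

```text
t 33.33 p [505.4  68.5 208. ] yang 78.93 zz [-0.002 -0.001 -1.   ] F [ 0.2 -0.3 -1.2] w 57.1 j [ 0.45  0.22 -0.32 -0.   -1.03 -2.22]
shift units (cur frame) [0.0008 0.0026 0.4099] mm [  0.3   0.8 123. ]
turn deg 0.13 units 0.0011
shift units (after turn) [0.0016 0.0021 0.4099]
```

View pics/w12.png

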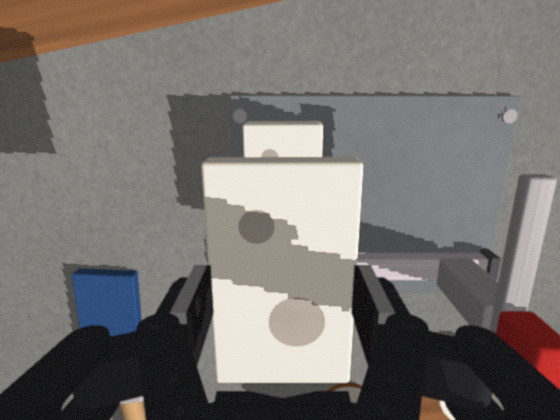

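Contact expected at TCP z ≈ 58+16.5 = 74.5.

>>> {"fn": "drive_tool", "kwargs": {
  "increments": [
    [-1,[0.003,0.001,0.15],0],
    [-1,[0,0,0.18],0],
    [-1,[0,0,0.06],0],
    [-1,[0,0,0.02],0],
    [-1,[0,0,0],0],
    [-1,[0,0,0],0]
  ]
}}

```text
clock: 34.12
position: [506.0, 69.5, 87.2]
ee_rot: [0.097, 0.995, 0.001, 0.001]
contact_force: [0.3, 0.1, -2.4]
gripper_width: 57.3
```

>>> {"fn": "drive_tool", "kwargs": {
  "increments": [
    [-1,[0,-0.001,0.025],0],
    [-1,[0,0,0.008],0],
    [-1,[0,0,0],0],
    [-1,[0,0,0],0]
  ]
}}

```text
clock: 34.62
position: [505.1, 68.9, 76.2]
ee_rot: [0.097, 0.995, 0.0, 0.0]
contact_force: [0.3, 0.1, -2.0]
gripper_width: 56.8
```

>>> {"fn": "drive_tool", "kwargs": {
  "increments": [
    [-1,[0,0,0.005],0],
    [-1,[0,0,0],0]
  ]
}}

```text
clock: 34.88
position: [505.2, 69.0, 74.8]
ee_rot: [0.097, 0.995, 0.0, 0.0]
contact_force: [0.6, 0.5, -1.4]
gripper_width: 57.4
```

>>> {"fn": "drive_tool", "kwargs": {
  "increments": [
    [-1,[0,0,0.004],0],
    [-1,[0,0,0],0],
    [1,[0,0,0],0],
    [1,[0,0,0],0],
    [1,[0,0,0],0],
    [1,[0,0,-0.1],0],
    [1,[0,0,-0.2],0],
    [1,[0,0,-0.15],0],
    [1,[0,0,-0.1],0],
    [1,[0,0,0],0],
    [1,[0,0,0],0]
  ]
}}

```text
clock: 36.25
position: [504.3, 68.7, 237.4]
ee_rot: [0.098, 0.995, -0.0, -0.001]
contact_force: [0.1, -0.9, -1.0]
gripper_width: 85.4
```

```bash
python3 - <<'E'
from h import *
im,c=look('w13.png',z=72)
s,M=st()
for q in quads(im,c,72,*W,400,580,0,150,1.5): print('pile',q[0],*[round(v,1) for v in q[1:]])
delta(515,-463,240,89)
im=snap('side','s5.png');c=calibration('side')
for q in quads(im,c,72,*W,400,600,0,180): print('pile',q[0],*[round(v,1) for v in q[1:]])
E
```

```text
t 36.25 p [504.3  68.7 237.4] yang 78.8 zz [-0.002 -0.    -1.   ] F [ 0.1 -0.9 -1. ] w 85.4 j [ 0.45  0.19 -0.28 -0.   -1.1  -2.22]
t 36.3 p [504.3  68.6 237. ] yang 78.8 zz [-0.003 -0.001 -1.   ] F [-0.2  0.2 -0.1] w 85.3 j [ 0.45  0.19 -0.28 -0.   -1.1  -2.22]
pile [515.3  79.3] 128.0 98.7 7884 0.0
t 36.3 p [504.3  68.6 237. ] yang 78.8 zz [-0.003 -0.001 -1.   ] F [-0.2  0.2 -0.1] w 85.3 j [ 0.45  0.19 -0.28 -0.   -1.1  -2.22]
shift units (cur frame) [-0.3793 -1.7314 -0.0087] mm [-113.8 -519.4   -2.6]
turn deg -10.2 units -0.089
shift units (after turn) [-0.0667 -1.7712 -0.01  ]
pile [524.   55.5] 150.0 111.0 8702 0.0
```

View pics/w13.png

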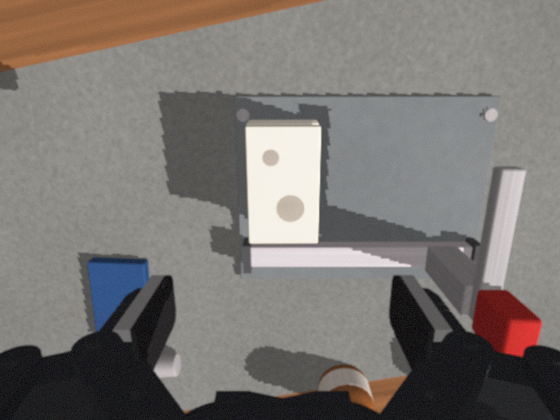

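>>> {"fn": "drive_tool", "kwargs": {
  "increments": [
    [1,[-0.042,-0.192,0],0],
    [1,[-0.042,-0.192,0],0],
    [1,[-0.042,-0.192,0],0],
    [1,[-0.042,-0.192,0],0],
    [1,[-0.042,-0.192,0],0],
    [1,[-0.042,-0.192,0],0],
    [1,[-0.042,-0.193,0],0],
    [1,[-0.042,-0.193,0],0],
    [1,[-0.043,-0.193,0],0],
    [1,[0,0,0],-0.045],
    [1,[0,0,0],-0.044],
    [1,[0,0,0],0],
    [1,[0,0,0],0]
  ]
}}

```text
clock: 37.98
position: [515.8, -462.4, 237.5]
ee_rot: [0.009, 1.0, 0.0, -0.001]
contact_force: [-0.2, 0.5, -0.2]
gripper_width: 85.4
```

```bash
python3 - <<'E'
from h import *
look('w14.png')
snap('side','s6.png')
E
```

```text
t 37.98 p [ 515.8 -462.4  237.5] yang 88.95 zz [-0.001  0.001 -1.   ] F [-0.2  0.5 -0.2] w 85.4 j [-0.5   0.51  0.19 -0.   -1.26 -1.09]
[ 606.4 -570.2] 244.0 18.2 3218 69.9
[ 515.2 -463.1] 100.4 60.8 5968 178.9
```

View pics/w14.png

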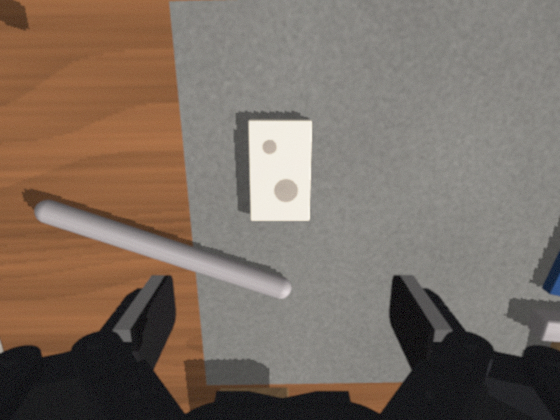

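>>> {"fn": "drive_tool", "kwargs": {
  "increments": [
    [1,[0.005,-0.002,0.15],0],
    [1,[0,0,0.2],0],
    [1,[0,0,0.2],0],
    [1,[0,0,0.14],0],
    [1,[0,0,0.056],0],
    [1,[0,0,0.006],0],
    [1,[0,0,0],0]
  ]
}}

```text
clock: 38.95
position: [515.7, -464.0, 15.0]
ee_rot: [0.008, 1.0, -0.001, 0.002]
contact_force: [0.5, 0.7, -0.3]
gripper_width: 85.6
```

>>> {"fn": "drive_tool", "kwargs": {
  "increments": [
    [-1,[0,0,0],0],
    [-1,[0,0,0],0],
    [-1,[0,0,0],0],
    [-1,[0,0,0],0],
    [-1,[0,0,0],0]
  ]
}}

```text
clock: 39.58
position: [515.6, -464.0, 15.5]
ee_rot: [0.008, 1.0, -0.001, 0.002]
contact_force: [-0.5, 1.0, 6.5]
gripper_width: 57.5
```

>>> {"fn": "drive_tool", "kwargs": {
  "increments": [
    [-1,[0,0,-0.1],0],
    [-1,[0,0,-0.2],0],
    [-1,[0,0,-0.2],0],
    [-1,[0,0,-0.15],0],
    [-1,[0,0,0],0],
    [-1,[0,0,0],0]
  ]
}}

```text
clock: 40.33
position: [513.7, -462.5, 207.1]
ee_rot: [0.009, 1.0, 0.001, -0.0]
contact_force: [-0.1, -0.5, -2.1]
gripper_width: 57.4
```

```bash
python3 - <<'E'
from h import *
delta(505.1,69.2,216,78.8)
E
```

```text
t 40.33 p [ 513.7 -462.5  207.1] yang 88.99 zz [-0.001  0.002 -1.   ] F [-0.1 -0.5 -2.1] w 57.4 j [-0.5   0.52  0.14 -0.   -1.19 -1.09]
shift units (cur frame) [ 0.0601  1.7717 -0.0269] mm [ 18.  531.5  -8.1]
turn deg 10.19 units 0.0889
shift units (after turn) [ 0.3725  1.7331 -0.0298]
```

>>> {"fn": "drive_tool", "kwargs": {
  "increments": [
    [-1,[0.003,0.098,0],0],
    [-1,[0.007,0.197,0],0],
    [-1,[0.007,0.197,0],0],
    [-1,[0.007,0.197,0],0],
    [-1,[0.007,0.197,0],0],
    [-1,[0.007,0.197,0],0],
    [-1,[0.006,0.197,0],0],
    [-1,[0.006,0.197,0],0],
    [-1,[0.007,0.197,0],0],
    [-1,[0.003,0.098,0],0],
    [-1,[0,0,0],0.045],
    [-1,[0,0,0],0.044],
    [-1,[0,0,0],0],
    [-1,[0,0,0],0]
  ]
}}

```text
clock: 42.08
position: [505.0, 68.3, 206.9]
ee_rot: [0.097, 0.995, -0.0, -0.001]
contact_force: [-0.2, -0.1, -1.0]
gripper_width: 57.5
```

```bash
python3 - <<'E'
from h import *
delta(504.4,69.2,100,78.8)
snap('wrist','w15.png');snap('side','s7.png')
E
```

```text
t 42.08 p [505.   68.3 206.9] yang 78.87 zz [-0.002 -0.001 -1.   ] F [-0.2 -0.1 -1. ] w 57.5 j [ 0.45  0.22 -0.32 -0.   -1.03 -2.22]
shift units (cur frame) [0.0019 0.0028 0.3563] mm [  0.6   0.8 106.9]
turn deg 0.07 units 0.0006
shift units (after turn) [0.0025 0.0024 0.3563]
```

View pics/w15.png

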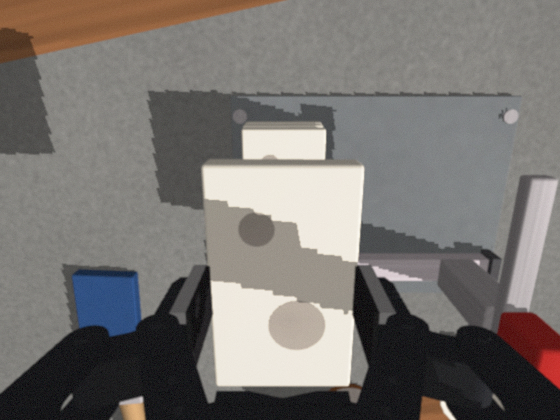

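View pics/s7.png

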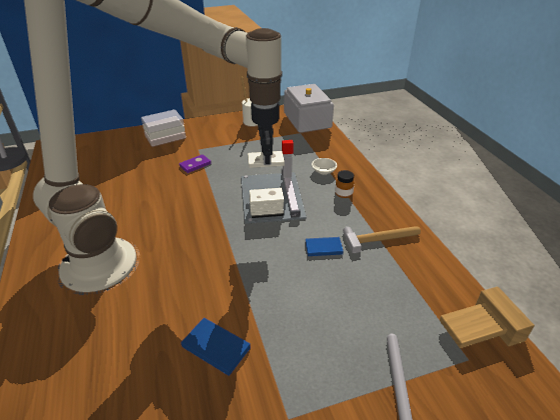

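Contact at ≈ 72+15.5 = 87.5.

>>> {"fn": "drive_tool", "kwargs": {
  "increments": [
    [-1,[0.004,0.002,0.12],0],
    [-1,[0,0,0.15],0],
    [-1,[0,0,0.07],0],
    [-1,[0,0,0.02],0],
    [-1,[0,0,0],0],
    [-1,[0,0,0],0]
  ]
}}

```text
clock: 42.92
position: [505.3, 69.8, 101.0]
ee_rot: [0.097, 0.995, 0.001, 0.001]
contact_force: [-0.5, -0.9, -1.0]
gripper_width: 58.1
```

>>> {"fn": "drive_tool", "kwargs": {
  "increments": [
    [-1,[0.001,-0.002,0.022],0],
    [-1,[0,0,0.008],0],
    [-1,[0,0,0],0],
    [-1,[0,0,0],0]
  ]
}}

```text
clock: 43.42
position: [504.1, 69.0, 90.9]
ee_rot: [0.097, 0.995, 0.0, 0.0]
contact_force: [0.4, -0.7, -1.7]
gripper_width: 57.4
```

>>> {"fn": "drive_tool", "kwargs": {
  "increments": [
    [-1,[0,0,0.008],0],
    [-1,[0,0,0.004],0],
    [-1,[0,0,0],0]
  ]
}}

```text
clock: 43.8
position: [504.0, 68.9, 87.4]
ee_rot: [0.097, 0.995, -0.0, -0.0]
contact_force: [-1.3, -0.9, 1.5]
gripper_width: 57.6
```

>>> {"fn": "drive_tool", "kwargs": {
  "increments": [
    [1,[0,0,0],0],
    [1,[0,0,0],0],
    [1,[0,0,0],0],
    [1,[0,0,-0.1],0],
    [1,[0,0,-0.2],0],
    [1,[0,0,-0.15],0],
    [1,[0,0,-0.06],0],
    [1,[0,0,0],0],
    [1,[0,0,0],0]
  ]
}}

```text
clock: 44.92
position: [503.3, 68.7, 238.9]
ee_rot: [0.098, 0.995, -0.0, -0.001]
contact_force: [0.1, -0.7, 0.1]
gripper_width: 85.5
```

```bash
python3 - <<'E'
from h import *
s,M=st();c=calibration('wrist');im=snap('wrist','w16.png')
for z in (86,):
  for q in quads(im,c,z,(0,0,200),(179,40,255),420,560,0,150,1.5): print('pile',q[0],*[round(v,1) for v in q[1:]])
im=snap('side','s8.png');cs=calibration('side')
for q in quads(im,cs,86,*W,400,600,0,180): print('pile',q[0],*[round(v,1) for v in q[1:]])
for q in quads(im,cs,14,*B,300,800,-500,100): print('blue',q[0],*[round(v,1) for v in q[1:]])
delta(613,-137,240,76.6)
E
```

```text
t 44.92 p [503.3  68.7 238.9] yang 78.8 zz [-0.002 -0.001 -1.   ] F [ 0.1 -0.7  0.1] w 85.5 j [ 0.46  0.19 -0.28 -0.   -1.11 -2.22]
pile [508.1  69.9] 113.5 62.1 6271 170.4
pile [521.3  59.6] 148.1 81.3 7876 156.3
blue [ 609.5 -141.5] 100.2 70.8 6725 166.2
t 45.02 p [503.3  68.7 238.7] yang 78.81 zz [-0.003 -0.001 -1.   ] F [ 0.2  0.4 -0.1] w 85.9 j [ 0.46  0.19 -0.28 -0.   -1.11 -2.22]
shift units (cur frame) [-0.4917 -0.6017 -0.0048] mm [-147.5 -180.5   -1.4]
turn deg 2.21 units 0.0193
shift units (after turn) [-0.5145 -0.5823 -0.0045]
```

View pics/w16.png

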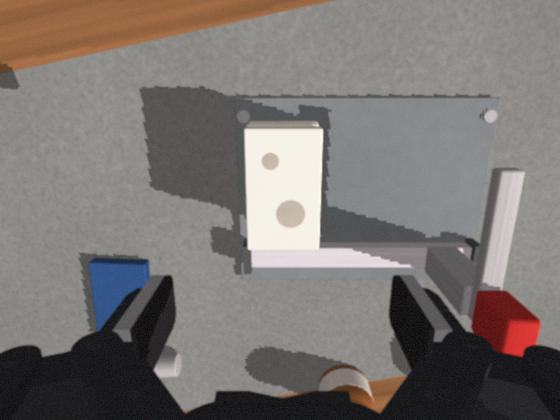

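```bash
python3 - <<'E'
from h import *
c=calibration('wrist')
P=np.array([pix2w(c,p,86) for p in [(246,128),(322,128),(320,248),(247,248)]]);print(P.round(1),P.mean(0))
E
```

```text
[[448.4  51.8]
 [459.6 108.3]
 [556.5  90.6]
 [544.6  30.6]] [502.25861696  70.33161261]
```

>>> {"fn": "drive_tool", "kwargs": {
  "increments": [
    [1,[-0.123,-0.15,0],0],
    [1,[-0.123,-0.15,0],0],
    [1,[-0.123,-0.15,0],0],
    [1,[-0.123,-0.151,0],0],
    [1,[0,0,0],0.019],
    [1,[0,0,0],0],
    [1,[0,0,0],0]
  ]
}}

```text
clock: 45.9
position: [613.5, -136.1, 239.6]
ee_rot: [0.116, 0.993, -0.0, -0.001]
contact_force: [-0.5, 0.3, 0.5]
gripper_width: 85.3
```

```bash
python3 - <<'E'
from h import *
look('w17.png',*B)
E
```

```text
t 45.9 p [ 613.5 -136.1  239.6] yang 76.71 zz [-0.001 -0.    -1.   ] F [-0.5  0.3  0.5] w 85.3 j [ 0.04  0.39  0.01 -0.   -1.19 -1.84]
[ 612.4 -133.6] 99.1 58.8 5661 166.4
```

View pics/w17.png

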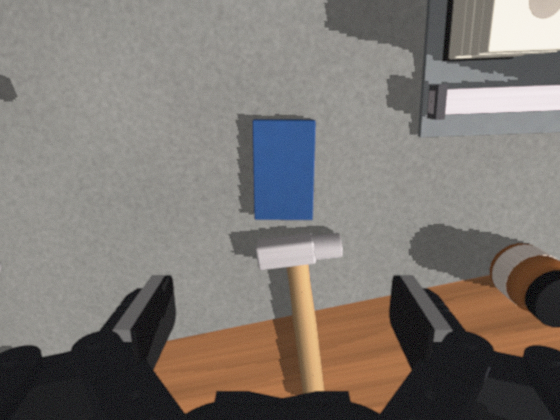

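>>> {"fn": "drive_tool", "kwargs": {
  "increments": [
    [1,[0.008,0.007,0.15],0.003],
    [1,[0,0,0.2],0],
    [1,[0,0,0.2],0],
    [1,[0,0,0.14],0],
    [1,[0,0,0.06],0],
    [1,[0,0,0.006],0],
    [1,[0,0,0],0]
  ]
}}

```text
clock: 46.82
position: [613.5, -133.8, 15.4]
ee_rot: [0.119, 0.993, 0.0, 0.002]
contact_force: [-0.1, 0.4, 0.3]
gripper_width: 85.5
```

>>> {"fn": "drive_tool", "kwargs": {
  "increments": [
    [-1,[0,0,0],0],
    [-1,[0,0,0],0],
    [-1,[0,0,0],0],
    [-1,[0,0,0],0],
    [-1,[0,0,0],0]
  ]
}}

```text
clock: 47.45
position: [613.2, -134.1, 15.9]
ee_rot: [0.119, 0.993, 0.0, 0.002]
contact_force: [-1.0, 0.4, 5.4]
gripper_width: 58.0
```

>>> {"fn": "drive_tool", "kwargs": {
  "increments": [
    [-1,[0,0,-0.1],0],
    [-1,[0,0,-0.2],0],
    [-1,[0,0,-0.2],0],
    [-1,[0,0,-0.18],0],
    [-1,[0,0,0],0],
    [-1,[0,0,0],0]
  ]
}}

```text
clock: 48.2
position: [610.9, -133.7, 216.7]
ee_rot: [0.12, 0.993, 0.0, -0.001]
contact_force: [-0.7, 0.8, -2.7]
gripper_width: 57.6
```

```bash
python3 - <<'E'
from h import *
delta(504,69.0,216,78.8)
E
```

```text
t 48.2 p [ 610.9 -133.7  216.7] yang 76.26 zz [-0.002  0.001 -1.   ] F [-0.7  0.8 -2.7] w 57.6 j [ 0.04  0.4  -0.03 -0.   -1.14 -1.85]
shift units (cur frame) [0.5066 0.5717 0.0036] mm [152.  171.5   1.1]
turn deg -2.54 units -0.0222
shift units (after turn) [0.4808 0.5936 0.0023]
```

>>> {"fn": "drive_tool", "kwargs": {
  "increments": [
    [-1,[0.062,0.071,0],0],
    [-1,[0.126,0.143,0],0],
    [-1,[0.126,0.143,0],0],
    [-1,[0.126,0.143,0],0],
    [-1,[0.063,0.072,0],0],
    [-1,[0,0,0],-0.021],
    [-1,[0,0,0],0],
    [-1,[0,0,0],0]
  ]
}}

```text
clock: 49.2
position: [505.6, 68.0, 216.2]
ee_rot: [0.099, 0.995, -0.001, -0.001]
contact_force: [0.3, 0.1, -2.4]
gripper_width: 57.4
```

```bash
python3 - <<'E'
from h import *
delta(504.4,69.0,112,78.8)
snap('wrist','w18.png')
E
```

```text
t 49.2 p [505.6  68.  216.2] yang 78.63 zz [-0.002 -0.001 -1.   ] F [ 0.3  0.1 -2.4] w 57.4 j [ 0.45  0.21 -0.31 -0.   -1.05 -2.22]
shift units (cur frame) [0.0037 0.0028 0.3475] mm [  1.1   0.9 104.2]
turn deg -0.17 units -0.0015
shift units (after turn) [0.0045 0.0024 0.3475]
```

View pics/w18.png

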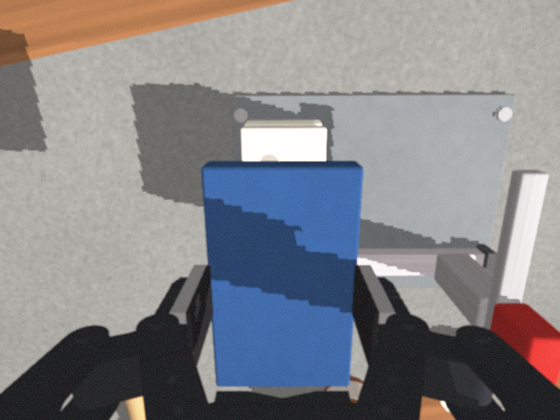

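Contact expected at TCP ≈ 86+16 = 102.

>>> {"fn": "drive_tool", "kwargs": {
  "increments": [
    [-1,[0.006,0.002,0.12],0],
    [-1,[0,0,0.15],0],
    [-1,[0,0,0.06],0],
    [-1,[0,0,0.02],0],
    [-1,[0,0,0],0],
    [-1,[0,0,0],0]
  ]
}}

```text
clock: 50.0
position: [505.2, 69.6, 113.5]
ee_rot: [0.099, 0.995, 0.001, 0.001]
contact_force: [0.0, 0.2, -1.7]
gripper_width: 57.8
```

>>> {"fn": "drive_tool", "kwargs": {
  "increments": [
    [-1,[0,0,0.025],0],
    [-1,[0,0,0],0],
    [-1,[0,0,0],0]
  ]
}}

```text
clock: 50.38
position: [504.5, 69.5, 105.0]
ee_rot: [0.098, 0.995, -0.0, 0.0]
contact_force: [-0.4, -0.0, -1.7]
gripper_width: 57.3
```

>>> {"fn": "drive_tool", "kwargs": {
  "increments": [
    [-1,[0,0,0.007],0],
    [-1,[0,0,0.003],0],
    [-1,[0,0,0],0]
  ]
}}

```text
clock: 50.75
position: [504.4, 69.4, 101.9]
ee_rot: [0.098, 0.995, -0.0, -0.0]
contact_force: [-0.7, 0.3, -1.1]
gripper_width: 57.2
```

>>> {"fn": "drive_tool", "kwargs": {
  "increments": [
    [-1,[0,0,0.003],0],
    [-1,[0,0,0],0],
    [1,[0,0,0],0],
    [1,[0,0,0],0],
    [1,[0,0,0],0],
    [1,[0,0,-0.1],0],
    [1,[0,0,-0.2],0],
    [1,[0,0,-0.15],0],
    [1,[0,0,0],0],
    [1,[0,0,0],0]
  ]
}}

```text
clock: 52.0
position: [503.8, 69.3, 235.4]
ee_rot: [0.099, 0.995, 0.0, -0.001]
contact_force: [-0.4, -0.1, -0.8]
gripper_width: 85.6
```

```bash
python3 - <<'E'
from h import *
s,M=st();c=calibration('wrist');im=snap('wrist','w19.png')
for q in quads(im,c,100,*B,420,600,0,150,1.5): print('cover',q[0],*[round(v,1) for v in q[1:]])
im=snap('side','s9.png');cs=calibration('side')
for q in quads(im,cs,100,*B,400,600,0,180): print('cover',q[0],*[round(v,1) for v in q[1:]])
delta(617.5,210,240,78.8)
E
```

```text
t 52.0 p [503.8  69.3 235.4] yang 78.68 zz [-0.001  0.    -1.   ] F [-0.4 -0.1 -0.8] w 85.6 j [ 0.46  0.19 -0.28 -0.   -1.1  -2.22]
cover [504.1  70.7] 99.2 59.6 5725 168.7
cover [502.9  60.1] 100.1 74.0 6998 169.0
t 52.1 p [503.6  69.1 234.5] yang 78.69 zz [-0.003 -0.001 -1.   ] F [-0.4 -0.9 -0.6] w 85.3 j [ 0.46  0.19 -0.28 -0.   -1.1  -2.22]
shift units (cur frame) [-0.2802  0.5348 -0.02  ] mm [-84.1 160.4  -6. ]
turn deg -0.11 units -0.0009
shift units (after turn) [-0.2813  0.5343 -0.0184]
```

View pics/w19.png

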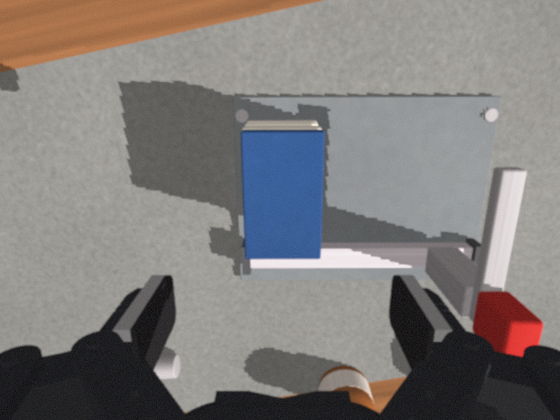

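View pics/s9.png

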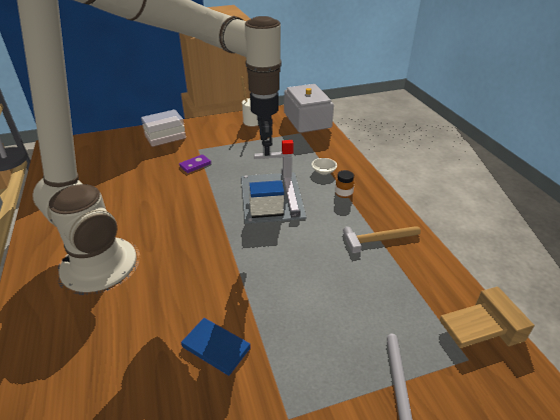

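>>> {"fn": "drive_tool", "kwargs": {
  "increments": [
    [1,[-0.07,0.134,0],0],
    [1,[-0.07,0.134,0],0],
    [1,[-0.07,0.134,0],0],
    [1,[-0.07,0.134,0],0],
    [1,[0,0,0],0],
    [1,[0,0,0],0]
  ]
}}

```text
clock: 52.85
position: [617.6, 210.3, 234.2]
ee_rot: [0.098, 0.995, -0.001, -0.001]
contact_force: [0.1, -0.8, 1.1]
gripper_width: 85.3
```

```bash
python3 - <<'E'
from h import *
delta(617.8,210,146,78.8)
snap('wrist','w20.png')
E
```

```text
t 52.85 p [617.6 210.3 234.2] yang 78.7 zz [-0.003 -0.002 -1.   ] F [ 0.1 -0.8  1.1] w 85.3 j [ 0.58  0.44  0.07 -0.   -1.21 -2.34]
shift units (cur frame) [-1.600e-03 -1.000e-04  2.939e-01] mm [-0.5 -0.  88.2]
turn deg -0.1 units -0.0008
shift units (after turn) [-0.0009 -0.0008  0.2939]
```

View pics/w20.png

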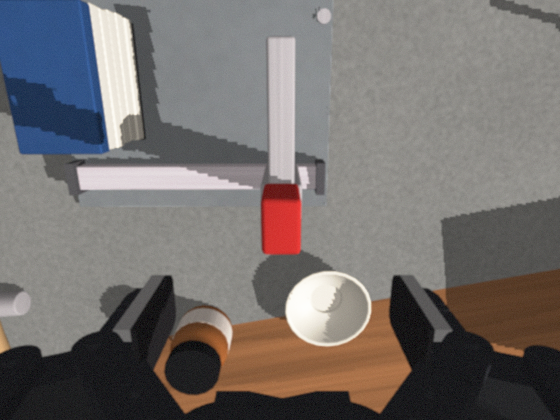

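>>> {"fn": "drive_tool", "kwargs": {
  "increments": [
    [1,[0,0,0.15],0],
    [1,[0,0,0.14],0],
    [1,[0,0,0],0],
    [-1,[0,0,0],0],
    [-1,[0,0,0],0],
    [-1,[0,0,0],0],
    [-1,[0,0,0],0],
    [-1,[0,0,0],0],
    [-1,[0,0,0],0]
  ]
}}

```text
clock: 54.02
position: [618.4, 209.2, 150.9]
ee_rot: [0.098, 0.995, -0.001, 0.0]
contact_force: [-1.9, -4.5, 5.1]
gripper_width: 22.8
```

>>> {"fn": "drive_tool", "kwargs": {
  "increments": [
    [-1,[0,-0.04,0],0],
    [-1,[0,-0.06,0],0],
    [-1,[0,-0.06,0],0],
    [-1,[0,-0.06,0],0],
    [-1,[0,-0.06,0],0],
    [-1,[0,-0.06,0],0],
    [-1,[0,-0.06,0],0],
    [-1,[0,-0.06,0],0],
    [-1,[0,-0.02,0],0],
    [-1,[0,0,0],0]
  ]
}}

```text
clock: 55.28
position: [590.8, 68.9, 150.9]
ee_rot: [0.098, 0.995, -0.0, 0.001]
contact_force: [-0.5, 0.0, 6.6]
gripper_width: 23.0
```

>>> {"fn": "drive_tool", "kwargs": {
  "increments": [
    [-1,[0,-0.013,0],0],
    [-1,[0,-0.013,0],0],
    [-1,[0,-0.01,0],0],
    [-1,[0,0,0],0]
  ]
}}

```text
clock: 55.78
position: [588.9, 59.2, 150.9]
ee_rot: [0.098, 0.995, 0.0, 0.002]
contact_force: [-1.1, 1.9, 6.3]
gripper_width: 23.0
```

>>> {"fn": "drive_tool", "kwargs": {
  "increments": [
    [-1,[0,-0.013,0],0],
    [-1,[0,-0.01,0],0],
    [-1,[0,0,0],0]
  ]
}}

```text
clock: 56.15
position: [587.6, 52.5, 150.9]
ee_rot: [0.098, 0.995, 0.0, 0.002]
contact_force: [-0.1, 1.5, 6.5]
gripper_width: 22.4
```

>>> {"fn": "drive_tool", "kwargs": {
  "increments": [
    [-1,[0,-0.01,0],0],
    [-1,[0,0,0],0]
  ]
}}

```text
clock: 56.4
position: [587.5, 51.9, 150.9]
ee_rot: [0.098, 0.995, 0.002, 0.002]
contact_force: [-0.8, 10.2, 7.1]
gripper_width: 22.9
```

>>> {"fn": "drive_tool", "kwargs": {
  "increments": [
    [1,[0,0,0],0],
    [1,[0,0,0],0],
    [1,[0,0,0],0],
    [1,[0,0,0],0],
    [1,[0,0,-0.15],0],
    [1,[0,0,-0.2],0],
    [1,[0,0,-0.05],0],
    [1,[0,0,0],0],
    [1,[0,0,0],0]
  ]
}}

```text
clock: 57.52
position: [585.0, 48.9, 267.0]
ee_rot: [0.099, 0.995, -0.0, -0.002]
contact_force: [-0.7, -0.3, -0.7]
gripper_width: 85.7
```

```bash
python3 - <<'E'
from h import *
s,M=st();c=calibration('wrist');im=snap('wrist','w21.png')
snap('side','s10.png'); snap('scene','sc10.png')
E
```

```text
t 57.52 p [585.   48.9 267. ] yang 78.68 zz [-0.004 -0.001 -1.   ] F [-0.7 -0.3 -0.7] w 85.7 j [ 0.36  0.31 -0.05 -0.   -1.22 -2.13]
```

View pics/w21.png

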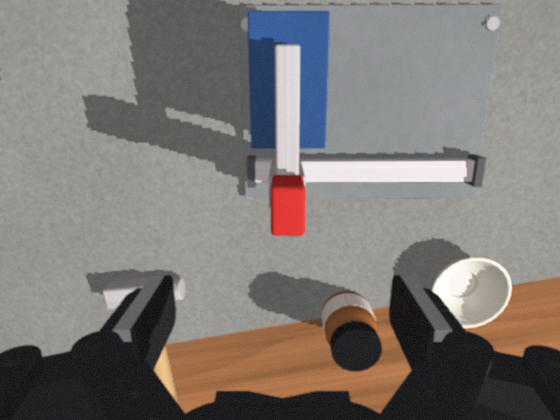

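View pics/s10.png

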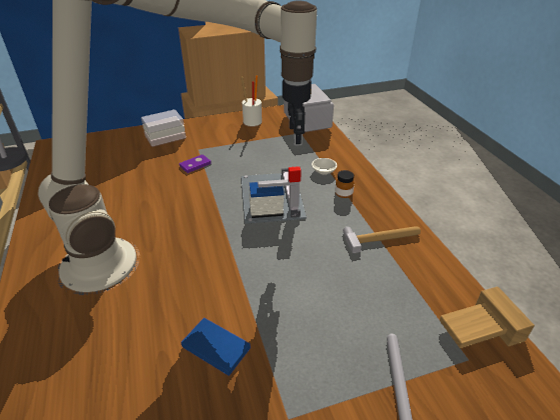

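View pics/sc10.png

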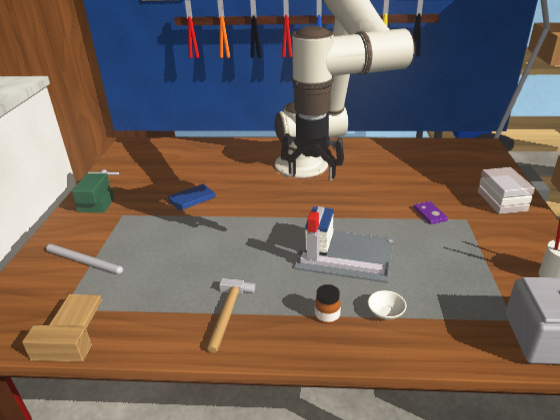

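```bash
python3 - <<'E'
from h import *
c=calibration('wrist')
g=np.mean([pix2w(c,p,160) for p in [(274,189),(304,189),(305,235),(272,235)]],0)
k=np.array([pix2w(c,p,100) for p in [(249,12),(328,11),(326,148),(250,148)]])
a=np.radians(CA);X=np.array([np.cos(a),np.sin(a)]);Y=np.array([-X[1],X[0]])
p=np.array([503.9,70.])
print(g,(g-p)@X,(g-p)@Y); print(k.round(1),k.mean(0),(k.mean(0)-p)@X,(k.mean(0)-p)@Y)
E
```

```text
[588.04836033  53.24426475] 85.80030725090494 -0.092122703596619
[[450.9  51.4]
 [461.5 108. ]
 [559.5  90.5]
 [547.4  30.2]] [504.83743978  70.02372981] 0.9149772452468863 0.2053608863775685
```

All consistent: the keeper reads y ≈ −0.1 mm, and the cover is within about 1 mm of the pad centre.

```bash
python3 -c "
from bench import *
job_done()"
```

```text
the job is handed in; nothing more can be done
```

I finished the packing job and handed it in at about 58 s of the 210 s allowed. I got no verdict back.

**What I did**
- I slid the red grip open until the force rose at its end stop.
- I piled all five white boards on the black pad, then laid the 100 x 60 mm blue cover on top. I left the larger blue plate and the purple board alone.
- I slid the grip back to its home stop. Its total travel measured about 160 mm.
- Between looks, one board had moved about 28 mm. I measured it again and picked it up from its new place.

**Last checks**
- **Keeper:** camera reading about −0.1 mm along the rail, so it is home.
- **Cover:** about 1 mm from the pad's centre, and within 0.5° of the pad when I measured it just before closing the keeper.
- **Boards:** each measured within about 2 mm of the pad's centre after placing. For the fourth board this was only judged by eye, because the automatic detection failed there.
- **Detection faults:** it also failed on one wrist view of the third board and gave poor outlines for the top of the five-board pile. I used the side camera and hand-picked corners for those.
- **Jar, dish and hammer:** they look unmoved in the last pictures; I did not measure them.
- **Gripper:** open and clear of everything.

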